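Move three specimens on to their next station

ROBOT

A 6-joint arm with a two-finger parallel gripper is mounted at the origin on the work surface. World frame = base frame: x ahead of the robot, y to its left, z up, the work surface at z = 0. Lengths are in m, angles in degrees, forces in N, time in s.
With the tool pointing down it reaches from about 0.425 to 1.125 m from the base axis. Payload 14.9 kg.
Tool frame: the origin (TCP) lies midway between the tips of the shut fingers; the grasp point (between the pads) lies 19 mm behind it; z points along the fingers, y is the direction in which the jaws open and shut (so a half turn about z gives the same grasp; the last joint's range is limited). The gripper opens to 91 mm and grips with 3 to 60 N. Pads are 32 mm wide; open, the fingers measure 118 mm over their backs; the gripper's body (76 mm by 178 mm) begins 60 mm behind the grasp point.
Start: joints at [-74.903, 21.709, 99.362, -0, 58.929, -1.908], TCP at [0.205, -0.669, 0.214] pointing down, gripper open.
Joint ranges: [-158.91, 158.91], [-42.39, 125.64], [0.06, 152.35], [-60.88, 240.88], [17.5, 164.5], [-176.32, 176.32]. Speed limits (degrees/s): [108.29, 108.29, 136.94, 180, 180, 180].

INTERFACE

Orientations are given as a 3x3 rotation matrix whose columns are the frame's x, y, z axes.
In Python, from rig import env, grab_frame, order gives the robot as it stands.
- The arm moves only by the tool jog_arm, never from a script. Its argument "series" is a list of rows, each an object of numbers: "hand": the closure, from 0 (fully open) to 1 (shut); "tx", "ty", "tz": the shift along the tool's x, y, z in cm; "ax", "ay", "az": the turn, a rotation vector about the tool's x, y, z in rad. In form: [{"hand": .., "tx": .., "ty": .., "tz": .., "ax": .., "ay": .., "az": ..}, ...]. A call has 1 to 5 rows; each row shifts and turns the commanded pose from where the row before left it, along the tool's axes as they then stand; what a row does not reach is not made up. A row lasts 1/8 s, in which the tool goes at most 62.5 mm and 10.7 degrees, less where a joint would pass 70% of its speed; a pose out of reach is approached as far as the arm can. A call with a gripper value outside its range is refused whole. The fingers move at their own pace and stop on an object; "grip_force" is the grip in N (left out, the last holds). Time passes only in rows, so rows that do not move let the fingers close. It gives the time, the measured TCP pose, the force and the opening at its end, in the units of the state.
- env.get_state(): the state, without advancing time (a new reading comes with each control period).
- grab_frame(name): name is "scene" or "top" or "wrist"; returns a dict with "color" (400x640x3 uint8, red, green, blue), "depth" (400x640 float32, m along the optical axis (not along the pixel's ray), 0 where there is no reading), "vertical_fov" (degrees; the focal length in pixels is half the picture's height over the tangent of half this angle, whatever the lens; pixels are square), "cx", "cy" (the principal point, pixels), "k1" (the pictures are not rectified: a ray, as slopes to the right and down, at radius r is drawn at 1 + k1 r^2 times it, then the intrinsics apply), "rvec" (rotation vector, rad) and "tvec" (3), from world to camera coordinates, as OpenCV has them. Camera axes: x right, y down, z forward; pixel columns grow to the right and rows downward; lengths in m; the calibration is good to about 2 mm. A picture is of the moment at which its call begins.
- order.finish_job(): hands the job in, once; it reports no verdict.
The state is a dict: "clock": time; "joints": joint angles; "dq": joint speeds; "joint_torque": joint torques, N m; "eef_pos": TCP position; "orientation": TCP orientation; "ft_force": force on the tool from outside, world axes, zero at the start; "ft_torque": the same for the moment, N m; "finger_gap": opening from 0.0 (shut) to 1.0 (fully open).
Only numpy, scipy, OpenCV 4.12 (cv2) and the standard library are available. Lean on these libraries where they do the work, as an engineer would, in place of code of your own. Each camera call takes 0.05 s, during which the arm holds its last target.

TASK

The three sealed specimens move on by one station: the tall jar from the pocket balance to the light tile, the square case from the light tile to the turntable, and the round tin from the turntable to the balance pan. All three stations are occupied, but the empty cork mat is free for parking one on the way. Keep each specimen upright and set it down, without dropping it, in the middle of its new station; leave the bottle, the phone and the pen where they are.

Things in the scene. Friction and masses are not known exactly. Their poses are not given: they have to be found in the camera images.
- jar: Tall clear specimen jar with pebbles in it and a white ribbed screw lid, closed, 76 mm high in all; glass body 44 mm diameter from 2 to 54 mm height, lid 47 mm diameter from 58 to 76 mm; about 0.14 kg. Origin: centre of its underside, z up along the jar. Starts standing on the balance pan.
- case: Square clear plastic specimen case, closed, 50 x 50 mm and 36 mm high, with a teal disc visible inside; about 0.07 kg. Origin: centre of its underside, x and y square to its sides, z up. Starts lying flat on the light tile, at any angle to it.
- tin: Low round plain aluminium tin with its lid on, 56 mm diameter (lid skirt 57 mm), 34.5 mm high; about 0.11 kg. Origin: centre of its underside, z up. Starts standing on the turntable.
- balance_pan (a point): Centre of the upper face of the square steel pan (76 x 76 mm, face 24 mm above the table) of a fixed grey pocket balance, 124 x 84 mm; the pan lies towards the far end and a small blank display and two keys towards the near end. x runs along the balance's length away from the display, z up. The pan does not give under load. Place for the tin.
- light_tile_top (a point): Centre of the upper face of a fixed thin white light tile with a bright opal panel, 120 mm (its x) by 96 mm (its y), face 10 mm above the table, z up. Place for the jar.
- turntable_top (a point): Centre of the upper face of a fixed-base photo turntable with a round grey disc, 116 mm diameter, dark rubber inlay, face 26 mm above the table, fine white marks round its rim; the disc turns about this point with a little friction when pushed, at any angle at the start. z up. Place for the case, at any angle.
- cork_mat_top (a point): Centre of the upper face of a square cork mat, 100 x 100 mm, 4 mm thick, fixed on the table, empty at the start: the free spot for parking. z up.
- bottle: Insulated drinking bottle in a grey sleeve with a steel cap, 66 mm diameter, 200 mm high, standing, loose; leave it. Origin: centre of its underside.
- phone: Dark plain phone lying face up, 146 mm (its x) by 71 mm by 9 mm, loose; leave it. Origin: centre of its underside.
- pen: Marker pen with a red cap lying on the table, 120 mm long (its x), 15 mm thick, loose; leave it. Origin: centre of its underside.
Not all that is in view belongs to the job. Leave any orange look-alike of the case alone.

How it is judged:
By the outcome, as a careful person would: the job done as asked, in the order asked, and still so for the second after the job is handed in, with the robot touching nothing.
It also fails if it takes over 93 s, if anything falls off the work surface, if the arm or the gripper's body presses on something with over 40 N, if the wrist force passes 120 N, or if a joint passes its speed limit or range.

## Working session

There is one attempt and no reset: what is moved stays moved. The work goes in short steps, Python scripts to look and compute and a tool call to move; the robot and the scene stay as the last step left them, time stands still between calls to the robot, and variables do not carry over. Pictures are saved under pics/ and viewed, and the job is handed in when it is done.

Besides the shell and the picture viewer there is one more tool, called after ">>>" in YAML: its name, and indented under it one key for each argument. jog_arm: Moves the arm, as the interface text tells. Its arguments: {"type":"object","properties":{"series":{"type":"array"},"grip_force":{"type":"number"}},"required":["series"]}

```bash
ls; mkdir -p pics
cat > h.py <<'E'
import numpy as np, cv2
from rig import env, grab_frame, order
def K(f):
    h=f["color"].shape[0]; fl=h/2/np.tan(np.radians(f["vertical_fov"])/2)
    return np.array([[fl,0,f["cx"]],[0,fl,f["cy"]],[0,0,1.]]), np.array([f["k1"],0,0,0,0.])
def save(f,n): cv2.imwrite("pics/"+n,cv2.cvtColor(f["color"],cv2.COLOR_RGB2BGR))
def rays(f,px):
    k,d=K(f); u=cv2.undistortPoints(np.array(px,float).reshape(-1,1,2),k,d).reshape(-1,2)
    R=cv2.Rodrigues(np.array(f["rvec"],float))[0]; t=np.array(f["tvec"],float).ravel()
    v=np.c_[u,np.ones(len(u))]@R; return -R.T@t, v   # origin, dirs (z-depth scaled)
def onplane(f,px,z):
    o,v=rays(f,px); s=(z-o[2])/v[:,2]; return o+v*s[:,None]
def proj(f,P):
    k,d=K(f); return cv2.projectPoints(np.array(P,float).reshape(-1,1,3),np.array(f["rvec"],float),np.array(f["tvec"],float),k,d)[0].reshape(-1,2)
def cloud(f):
    h,w=f["depth"].shape; g=np.stack(np.meshgrid(np.arange(w),np.arange(h)),-1).reshape(-1,2)
    o,v=rays(f,g); return (o+v*f["depth"].reshape(-1,1)).reshape(h,w,3)
def tri(f1,p1,f2,p2):
    o1,v1=rays(f1,[p1]);o2,v2=rays(f2,[p2]);v1=v1[0];v2=v2[0]
    s=np.linalg.lstsq(np.c_[v1,-v2],o2-o1,rcond=None)[0]; a=o1+v1*s[0];b=o2+v2*s[1]
    return (a+b)/2,np.linalg.norm(a-b)
E
python3 - <<'E'
from h import *
import pickle
F={}
for n in("scene","top","wrist"):
    f=grab_frame(n); F[n]=f; save(f,n+"0.png"); o,_=rays(f,[[0,0]]); print(n,o,f["vertical_fov"],f["cx"],f["cy"],f["k1"],(f["depth"]>0).mean())
pickle.dump(F,open("F0.pkl","wb"))
print(env.get_state())
E
```

```text
pics
scene [ 1.19437721 -0.12333179  0.75122989] 57.25639264502076 316.8221653920425 199.58092192923024 -0.015790192063273013 0.99606640625
top [0.35398354 0.05160521 1.08466254] 52.06306955410659 317.2086039746372 196.54870521734549 -0.07059371265790321 0.99603515625
wrist [ 0.27037684 -0.6483094   0.38482708] 60.598960562090056 319.8761381926381 196.76309737793142 -0.06353747314991516 0.99597265625
{'clock': 0.15, 'joints': array([-7.49048983e+01,  2.17303964e+01,  9.93855291e+01,  1.64145450e-03,
        5.89300804e+01, -1.90609206e+00]), 'dq': array([-0.07395803, -0.10532436, -0.1131309 , -0.10876659,  0.00741383,
        0.09601806]), 'joint_torque': array([-1.71064985e-03, -7.64124799e+01, -4.34660196e+01,  6.50139316e-02,
        4.09894937e-02, -5.81802101e-05]), 'eef_pos': array([ 0.20462351, -0.66913079,  0.21347449]), 'orientation': array([[ 9.56302995e-01,  2.92377407e-01, -1.85414881e-04],
       [ 2.92377461e-01, -9.56302677e-01,  7.81638740e-04],
       [ 5.12207611e-05, -8.01694600e-04, -9.99999677e-01]]), 'ft_force': array([-0.55948974, -0.14717726,  0.6018141 ]), 'ft_torque': array([-0.02929049, -0.0001609 , -0.02949395]), 'finger_gap': 1.0013531639429893}
```

View pics/scene0.png

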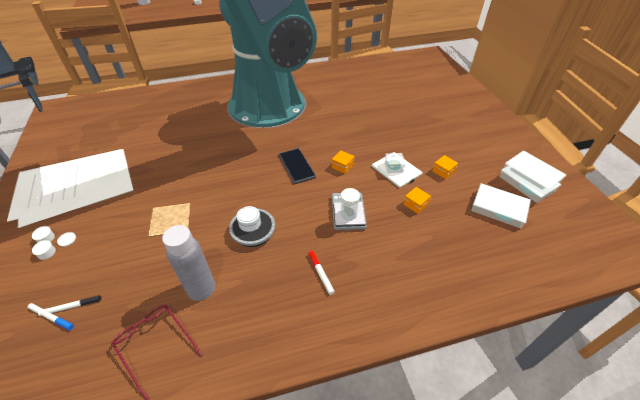

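View pics/top0.png

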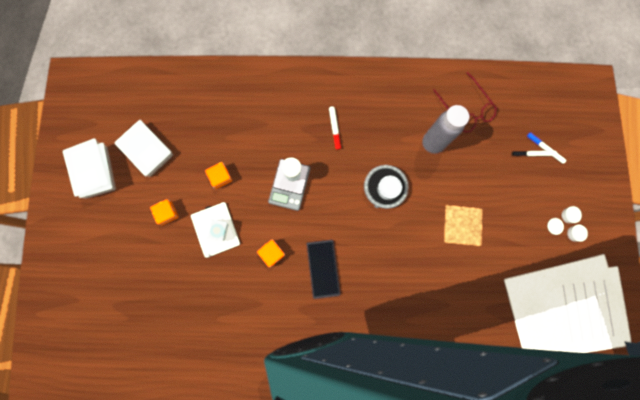

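View pics/wrist0.png

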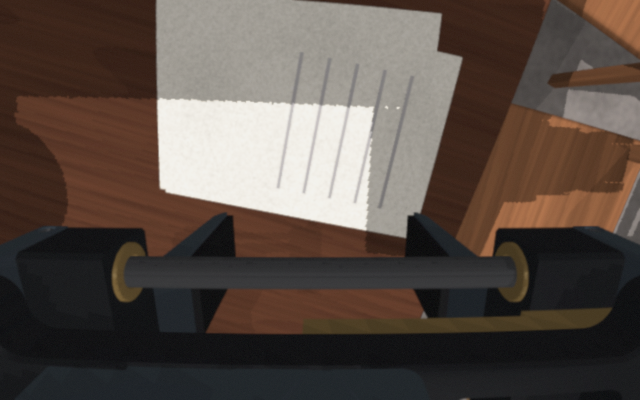

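The scene view shows the jar on the balance (350,200), the clear case on the light tile (396,163), the tin on the turntable (249,217) and the cork mat (170,219). The orange look-alikes are at (343,160), (445,166) and (417,199). In the top view the jar lid is at (290,168), the case at (219,230), the tin at (389,187) and the mat at (463,226). Next I take close crops.

Run:
```python
from h import *
import pickle
F=pickle.load(open("F0.pkl","rb"))
def crop(n,x0,y0,x1,y1,s): 
    c=F[n]["color"][y0:y1,x0:x1]; return cv2.resize(c,None,fx=s,fy=s,interpolation=cv2.INTER_CUBIC)[:,:,::-1]
cv2.imwrite("pics/c1.png",np.vstack([crop("top",185,145,315,265,4)]))
cv2.imwrite("pics/c2.png",crop("top",355,155,495,255,4))
cv2.imwrite("pics/c3.png",crop("scene",225,140,425,250,4))
C=cloud(F["top"])
for n,(u,v) in dict(jar=(290,168),case=(219,230),tile=(205,235),tin=(389,187),tt=(386,170),cork=(463,226),pan=(295,182),table=(340,200),bottle=(457,117),phone=(323,268),pen=(335,127)).items():
    print(n,np.round(C[v,u],4))
C=cloud(F["scene"])
for n,(u,v) in dict(jar=(350,195),case=(395,159),tile=(410,175),tin=(249,214),tt=(235,230),cork=(170,219),pan=(340,218),table=(320,220)).items():
    print(n,np.round(C[v,u],4))
```

```text
jar [0.6102 0.1135 0.1004]
case [0.46   0.2946 0.0478]
tile [0.4467 0.3292 0.0501]
tin [ 0.5718 -0.1378  0.0647]
tt [ 0.6257 -0.1377  0.029 ]
cork [ 0.4799 -0.3471  0.0024]
pan [0.5923 0.1044 0.0224]
table [ 0.5477 -0.0161  0.0053]
bottle [ 0.7096 -0.2756  0.2011]
phone [0.3675 0.0287 0.0092]
pen [ 0.7489 -0.0024  0.018 ]
jar [0.6151 0.1138 0.0993]
case [0.4653 0.3069 0.046 ]
tile [0.5069 0.342  0.0105]
tin [ 0.5768 -0.135   0.0629]
tt [ 0.5871 -0.1772  0.0259]
cork [ 0.4852 -0.3423  0.0049]
pan [0.6192 0.0897 0.024 ]
table [ 0.5917  0.0436 -0.001 ]
```

View pics/c1.png

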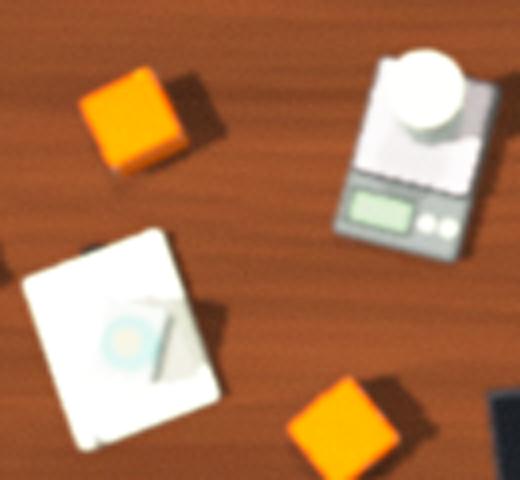

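View pics/c2.png

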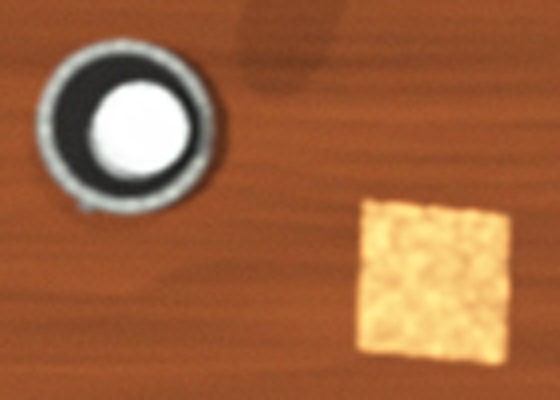

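View pics/c3.png

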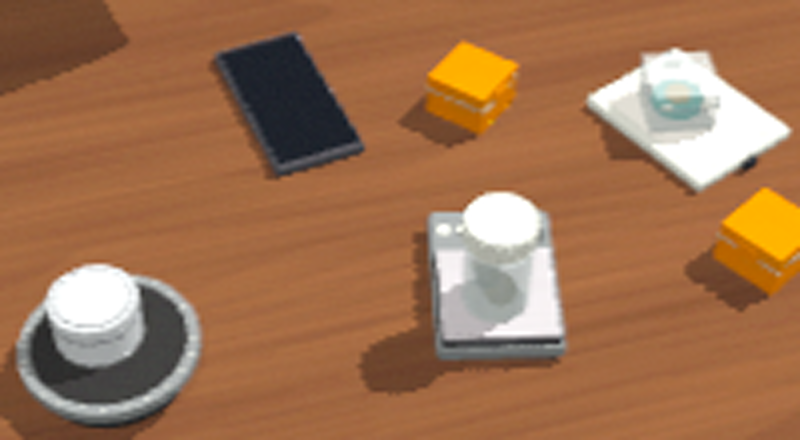

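The crops confirm the choice. The clear case with the teal disc sits on the white tile, and the three orange boxes are separate, off the tile. Next I measure from both views.

Run:
```python
from h import *
import pickle
F=pickle.load(open("F0.pkl","rb")); T,S=F["top"],F["scene"]
def mask(f,box,fn):
    hsv=cv2.cvtColor(f["color"],cv2.COLOR_RGB2HSV).astype(int); m=fn(hsv[...,0],hsv[...,1],hsv[...,2]).astype(np.uint8)
    k=np.zeros_like(m); x0,y0,x1,y1=box; k[y0:y1,x0:x1]=m[y0:y1,x0:x1]; 
    cs=cv2.findContours(k,cv2.RETR_EXTERNAL,cv2.CHAIN_APPROX_NONE)[0]; return max(cs,key=cv2.contourArea)
def rect(c,name,f,z):
    P=onplane(f,c.reshape(-1,2),z); r=cv2.minAreaRect((P[:,:2]*1000).astype(np.float32)); print(name,"c",np.round(r[0],1),"size",np.round(r[1],1),"ang",round(r[2],1))
low=lambda h,s,v:(s<110)
# cork
for n,f,b in(("top",T,(435,195,495,255)),("scene",S,(140,195,200,245))):
    rect(mask(f,b,lambda h,s,v:(v>185)),"cork "+n,f,.004)
for n,f,b in(("top",T,(185,195,245,262)),("scene",S,(365,145,428,190))):
    rect(mask(f,b,low),"tile "+n,f,.010)
for n,f,b in(("top",T,(265,175,315,212)),("scene",S,(325,187,370,235))):
    rect(mask(f,b,low),"balance "+n,f,.020)
for n,f,b in(("top",T,(360,160,415,215)),("scene",S,(225,205,280,248))):
    c=mask(f,b,lambda h,s,v:(s<110)); rect(c,"tt "+n,f,.026)
    e=cv2.fitEllipse(onplane(f,c.reshape(-1,2),.026)[:,:2].astype(np.float32)*1000); print(" ell",np.round(e[0],1),np.round(e[1],1))
# tin top, jar lid: bright in top
for nm,f,b,z in(("tin top",T,(370,170,408,205),.0605),("jar top",T,(270,150,310,180),.1),("tin sc",S,(232,204,265,225),.0605),("jar sc",S,(335,185,365,206),.1)):
    c=mask(f,b,lambda h,s,v:(s<40)&(v>235)); e=cv2.fitEllipse(onplane(f,c.reshape(-1,2),z)[:,:2].astype(np.float32)*1000); print(nm,np.round(e[0],1),np.round(e[1],1))
# look-alikes
for n,f in(("top",T),):
    hsv=cv2.cvtColor(f["color"],cv2.COLOR_RGB2HSV); m=((hsv[...,0]>12)&(hsv[...,0]<24)&(hsv[...,1]>200)&(hsv[...,2]>200)).astype(np.uint8)
    for c in cv2.findContours(m,0,2)[0]:
        if cv2.contourArea(c)>150: x=c.reshape(-1,2).mean(0); print("orange",x,np.round(onplane(f,[x],.036),3))
w=F["wrist"]; st=env.get_state(); R=cv2.Rodrigues(np.array(w["rvec"],float))[0]; print("cam in tool\n",np.round(st["orientation"].T@(R.T),3)); o,_=rays(w,[[0,0]]); print(st["orientation"].T@(o-st["eef_pos"]))
```

```text
cork top c [ 482.5 -347. ] size [104.2 105.2] ang 84.5
cork scene c [ 502.8 -340.1] size [112.2 144.2] ang 86.5
tile top c [466.7 315. ] size [127.9 102.4] ang 22.1
tile scene c [463.8 319.8] size [138.1 119. ] ang 21.8
balance top c [573.7 123.3] size [ 87.7 100. ] ang 76.3
balance scene c [587.2 122.2] size [ 86.  147.2] ang 76.0
tt top c [ 583.3 -137.3] size [117.5 119.6] ang 89.2
 ell [ 582.4 -136.8] [117.5 119.6]
tt scene c [ 584.8 -134.4] size [120.4 122. ] ang 53.3
 ell [ 583.3 -134.4] [114.  131.7]
tin top [ 573.6 -140.4] [53.3 54.3]
jar top [609.7 118.7] [46.2 66.3]
tin sc [ 574.1 -138.1] [49.3 51.8]
jar sc [613.5 113.5] [41.2 46.5]
orange [268.65517241 252.72413793] [[0.404 0.168 0.036]]
orange [160.95652174 211.93478261] [[0.507 0.452 0.036]]
orange [216.16326531 173.16326531] [[0.612 0.313 0.036]]
cam in tool
 [[ 0.001 -0.969 -0.248]
 [ 1.     0.001 -0.   ]
 [ 0.001 -0.248  0.969]]
[ 0.06897659 -0.00082414 -0.17134846]
```

```bash
cat >> h.py <<'E'
def go(x,y,z,yaw=None):
    "tool deltas cm to world target (TCP), yaw = world angle deg of tool x (mod 180 nearest) "
    s=env.get_state(); R=np.array(s["orientation"]); d=R.T@(np.array([x,y,z])-s["eef_pos"])*100
    cur=np.degrees(np.arctan2(R[1,0],R[0,0])); out=""
    if yaw is not None:
        dy=(yaw-cur+90)%180-90; out=f" az={-np.radians(dy):.3f} rad (yaw {dy:+.1f}deg)"
    print(f"t={s['clock']:.2f} d_tool cm {np.round(d,2)} norm {np.linalg.norm(d):.1f} curyaw {cur:.1f} tilt {np.round(R[:2,2],4)} j6 {s['joints'][5]:.0f} F {np.round(s['ft_force'],1)} gap {s['finger_gap']*91:.1f}"+out)
E
python3 - <<'E'
from h import *
go(.482,-.345,.214)
E
```

```text
t=0.15 d_tool cm [ 3.600e+01 -2.289e+01 -3.000e-02] norm 42.7 curyaw 17.0 tilt [-0.0002  0.0008] j6 -2 F [-0.6 -0.1  0.6] gap 91.1
```

>>> jog_arm:
  series:
    - {"hand":0,"tx":4.5,"ty":-2.9}
    - {"hand":0,"tx":4.5,"ty":-2.9}
    - {"hand":0,"tx":4.5,"ty":-2.9}
    - {"hand":0,"tx":4.5,"ty":-2.9}
    - {"hand":0,"tx":4.5,"ty":-2.9}
  grip_force: 15

```text
invalid input
```

>>> jog_arm:
  series:
    - {"hand":0,"tx":4.5,"ty":-2.9}
    - {"hand":0,"tx":4.5,"ty":-2.8}
    - {"hand":0,"tx":4.5,"ty":-2.7}
    - {"hand":0}
    - {"hand":0}

```text
invalid input
```

Run:
```python
from h import *
import pickle
f=grab_frame("wrist"); save(f,"w1.png"); pickle.dump(f,open("w1.pkl","wb")); go(.574,-.139,.214,0); print(env.get_state()["eef_pos"])
```

```text
t=0.20 d_tool cm [ 5.082e+01 -3.990e+01 -2.000e-02] norm 64.6 curyaw 17.0 tilt [-0.0002  0.0006] j6 -2 F [-0.3 -0.1  0.3] gap 91.0 az=0.297 rad (yaw -17.0deg)
[ 0.2046493  -0.6691842   0.21355533]
```

View pics/w1.png

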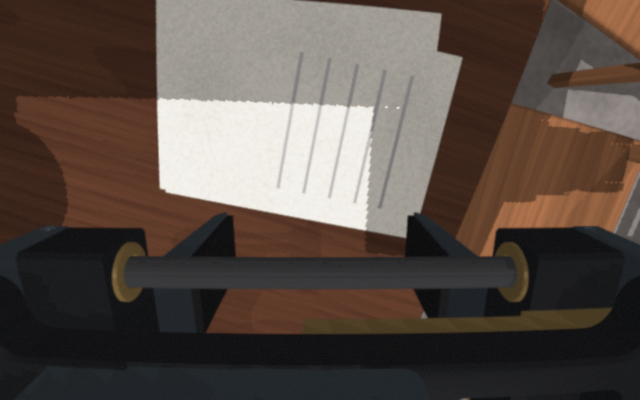

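The view is unchanged because both calls were refused. I'll give every field this time.

>>> jog_arm:
  series:
    - {"hand":0,"tx":4.5,"ty":-2.9,"tz":0,"ax":0,"ay":0,"az":0}
    - {"hand":0,"tx":4.5,"ty":-2.9,"tz":0,"ax":0,"ay":0,"az":0}
    - {"hand":0,"tx":4.5,"ty":-2.9,"tz":0,"ax":0,"ay":0,"az":0}
    - {"hand":0,"tx":4.5,"ty":-2.9,"tz":0,"ax":0,"ay":0,"az":0}
    - {"hand":0,"tx":4.5,"ty":-2.9,"tz":0,"ax":0,"ay":0,"az":0}
  grip_force: 15

```text
clock: 0.82
eef_pos: [0.3784, -0.4635, 0.214]
orientation: [[0.956, 0.292, 0.0], [0.292, -0.956, -0.0], [0.0, 0.0, -1.0]]
ft_force: [0.9, -1.1, 1.0]
finger_gap: 1.002
```

>>> jog_arm:
  series:
    - {"hand":0,"tx":4.5,"ty":-2.9,"tz":0,"ax":0,"ay":0,"az":0}
    - {"hand":0,"tx":4.5,"ty":-2.8,"tz":0,"ax":0,"ay":0,"az":0}
    - {"hand":0,"tx":4.5,"ty":-2.7,"tz":0,"ax":0,"ay":0,"az":0}
    - {"hand":0,"tx":0,"ty":0,"tz":0,"ax":0,"ay":0,"az":0}
    - {"hand":0,"tx":0,"ty":0,"tz":0,"ax":0,"ay":0,"az":0}

```text
clock: 1.45
eef_pos: [0.4819, -0.3452, 0.2139]
orientation: [[0.956, 0.293, -0.0], [0.293, -0.956, -0.0], [-0.0, -0.0, -1.0]]
ft_force: [-0.9, 0.6, -1.4]
finger_gap: 0.999
```

Run:
```python
from h import *
import pickle
f=grab_frame("wrist"); save(f,"w2.png"); pickle.dump(f,open("w2.pkl","wb")); go(.574,-.139,.214,0); print(env.get_state()["eef_pos"])
```

```text
t=1.50 d_tool cm [ 14.88 -17.06  -0.02] norm 22.6 curyaw 17.0 tilt [-0.0002  0.    ] j6 35 F [-0.2  0.3  0.1] gap 91.2 az=0.296 rad (yaw -17.0deg)
[ 0.48154386 -0.34560787  0.21384346]
```

View pics/w2.png

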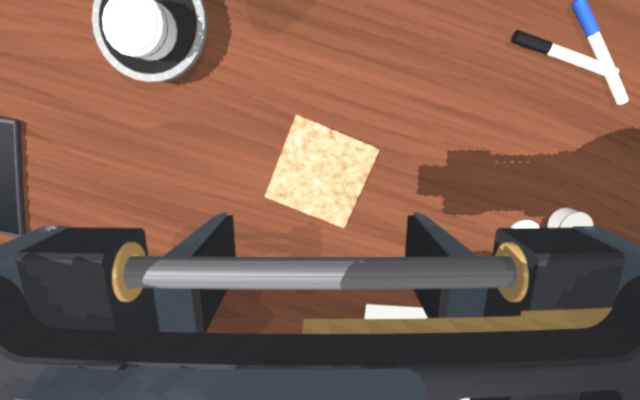

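>>> jog_arm:
  series:
    - {"hand":0,"tx":3.7,"ty":-4.3,"tz":0,"ax":0,"ay":0,"az":0}
    - {"hand":0,"tx":3.7,"ty":-4.3,"tz":0,"ax":0,"ay":0,"az":0}
    - {"hand":0,"tx":3.7,"ty":-4.3,"tz":0,"ax":0,"ay":0,"az":0}
    - {"hand":0,"tx":3.8,"ty":-4.2,"tz":0,"ax":0,"ay":0,"az":0.148}
    - {"hand":0,"tx":0,"ty":0,"tz":0,"ax":0,"ay":0,"az":0.148}

```text
clock: 2.12
eef_pos: [0.5753, -0.1364, 0.214]
orientation: [[1.0, -0.002, 0.0], [-0.002, -1.0, 0.0], [0.0, -0.0, -1.0]]
ft_force: [-0.6, -0.8, -0.5]
finger_gap: 1.0
```

>>> jog_arm:
  series:
    - {"hand":0,"tx":0,"ty":0,"tz":0,"ax":0,"ay":0,"az":0}

```text
clock: 2.25
eef_pos: [0.5743, -0.1386, 0.2139]
orientation: [[1.0, 0.001, -0.0], [0.001, -1.0, -0.0], [-0.0, 0.0, -1.0]]
ft_force: [-0.4, -0.8, -0.4]
finger_gap: 0.998
```

Run:
```python
from h import *
import pickle
f=grab_frame("wrist"); save(f,"w3.png"); pickle.dump(f,open("w3.pkl","wb")); go(.574,-.139,.214,0); print(env.get_state()["eef_pos"])
f=pickle.load(open("w2.pkl","rb"))
hsv=cv2.cvtColor(f["color"],cv2.COLOR_RGB2HSV); m=(hsv[...,2]>190).astype(np.uint8); k=np.zeros_like(m);k[100:240,250:400]=m[100:240,250:400]
c=max(cv2.findContours(k,0,1)[0],key=cv2.contourArea).reshape(-1,2); P=onplane(f,c,.004); print(cv2.minAreaRect((P[:,:2]*1000).astype(np.float32)))
C=cloud(f); print("cork z",np.median(C[150:190,305:340,2]),"table",np.median(C[180:220,430:460,2]))
```

```text
t=2.30 d_tool cm [-0.01  0.   -0.02] norm 0.0 curyaw 0.2 tilt [-0.0002 -0.    ] j6 74 F [-0.6 -0.7 -0.7] gap 90.8 az=0.003 rad (yaw -0.2deg)
[ 0.57412232 -0.13895884  0.21384382]
((480.72235107421875, -345.32025146484375), (102.51464080810547, 102.4276123046875), 84.749755859375)
cork z 0.004746058590255453 table 0.0006583867738465254
```

View pics/w3.png

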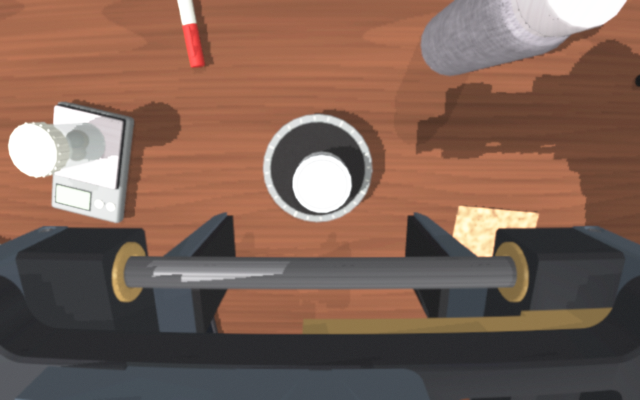

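The wrist view from over the turntable shows the tin lid at (322,183), the disc rim centred at (318,167) and the balance at the left, around (95,165).

```bash
cat >> h.py <<'E'
def blob(f,box,fn,dist=False):
    hsv=cv2.cvtColor(f["color"],cv2.COLOR_RGB2HSV).astype(int); m=fn(hsv[...,0],hsv[...,1],hsv[...,2]).astype(np.uint8)
    k=np.zeros_like(m); x0,y0,x1,y1=box; k[y0:y1,x0:x1]=m[y0:y1,x0:x1]
    return max(cv2.findContours(k,0,1)[0],key=cv2.contourArea).reshape(-1,2)
def ell(f,c,z): e=cv2.fitEllipse(onplane(f,c,z)[:,:2].astype(np.float32)*1000); return np.round(e[0],1),np.round(e[1],1)
E
python3 - <<'E'
from h import *
import pickle
f=pickle.load(open("w3.pkl","rb")); C=cloud(f)
c=blob(f,(285,145,360,216),lambda h,s,v:(s<60)&(v>225)); print("tin",ell(f,c,.0605),c.mean(0)); 
c2=blob(f,(255,105,380,230),lambda h,s,v:(s<90)); print("tt",ell(f,cv2.convexHull(c2).reshape(-1,2),.026))
print("z tin",np.median(C[175:190,312:332,2]),"z tt",np.median(C[135:148,290:340,2]))
# two-view height of tin: scene centre blob & top vs wrist
F=pickle.load(open("F0.pkl","rb"))
ct=blob(F["top"],(370,170,408,205),lambda h,s,v:(s<40)&(v>235)); m=lambda c:np.array(cv2.minEnclosingCircle(c)[0])
print("tri tin",tri(F["top"],m(ct),f,m(c)))
ctt=blob(F["top"],(360,160,415,215),lambda h,s,v:(s<110)); print("tri tt",tri(F["top"],m(ctt),f,m(c2)))
cj=blob(f,(0,110,70,190),lambda h,s,v:(s<40)&(v>235)); cjt=blob(F["top"],(275,150,305,181),lambda h,s,v:(s<40)&(v>245));print("tri jar",tri(F["top"],m(cjt),f,m(cj)))
E
```

```text
tin (array([ 572.8, -139.6]), array([55.5, 55.8])) [321.37267081 183.28571429]
tt (array([ 581. , -135.3]), array([117.3, 117.6]))
z tin 0.0620630427510471 z tt 0.026891788132762662
tri tin (array([ 0.57328494, -0.13983232,  0.06054607]), np.float64(0.0004503462470551999))
tri tt (array([ 0.58201814, -0.13598174,  0.02231254]), np.float64(0.0015855763145031807))
tri jar (array([0.60948112, 0.12348583, 0.08615481]), np.float64(0.0017046674306912487))
```

>>> jog_arm:
  series:
    - {"hand":0,"tx":-0.1,"ty":0.1,"tz":5,"ax":0,"ay":0,"az":0}
    - {"hand":0,"tx":0,"ty":0,"tz":5,"ax":0,"ay":0,"az":0}
    - {"hand":0,"tx":0,"ty":0,"tz":4,"ax":0,"ay":0,"az":0}
    - {"hand":0,"tx":0,"ty":0,"tz":2.5,"ax":0,"ay":0,"az":0}
    - {"hand":0,"tx":0,"ty":0,"tz":1.7,"ax":0,"ay":0,"az":0}

```text
clock: 2.92
eef_pos: [0.5728, -0.1401, 0.0307]
orientation: [[1.0, 0.002, -0.001], [0.002, -1.0, 0.0], [-0.001, -0.0, -1.0]]
ft_force: [-0.1, 0.2, -0.0]
finger_gap: 1.0
```

>>> jog_arm:
  series:
    - {"hand":0.3,"tx":0,"ty":0,"tz":0,"ax":0,"ay":0,"az":0}
    - {"hand":0.35,"tx":0,"ty":0,"tz":0,"ax":0,"ay":0,"az":0}
    - {"hand":0.5,"tx":0,"ty":0,"tz":0,"ax":0,"ay":0,"az":0}
    - {"hand":0.6,"tx":0,"ty":0,"tz":0,"ax":0,"ay":0,"az":0}
    - {"hand":0.6,"tx":0,"ty":0,"tz":0,"ax":0,"ay":0,"az":0}

```text
clock: 3.55
eef_pos: [0.5739, -0.1391, 0.0326]
orientation: [[1.0, 0.001, 0.001], [0.001, -1.0, -0.0], [0.001, 0.0, -1.0]]
ft_force: [-1.4, 0.9, 6.5]
finger_gap: 0.6
```

>>> jog_arm:
  series:
    - {"hand":0.6,"tx":0,"ty":0,"tz":0,"ax":0,"ay":0,"az":0}

```text
clock: 3.68
eef_pos: [0.5739, -0.1392, 0.0326]
orientation: [[1.0, 0.001, 0.001], [0.001, -1.0, -0.0], [0.001, 0.0, -1.0]]
ft_force: [-1.8, -0.5, 7.5]
finger_gap: 0.599
```

Run:
```python
from h import *
f=grab_frame("wrist"); save(f,"w4.png"); go(.573,-.1397,.12,0)
```

```text
t=3.73 d_tool cm [-0.09  0.06 -8.74] norm 8.7 curyaw 0.1 tilt [ 0.0008 -0.0003] j6 74 F [-1.2 -0.9  7.2] gap 54.4 az=0.001 rad (yaw -0.1deg)
```

View pics/w4.png

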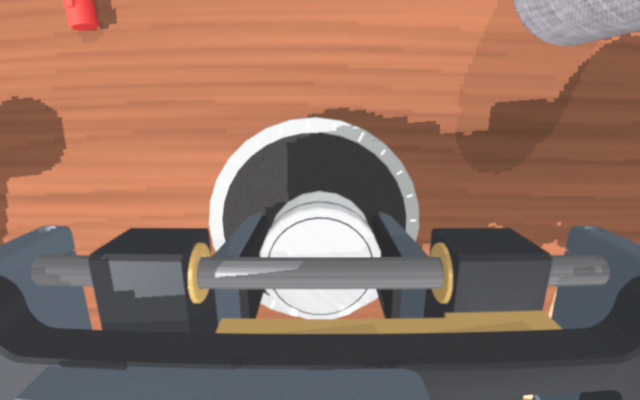

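>>> jog_arm:
  series:
    - {"hand":0.6,"tx":0,"ty":0,"tz":-1.5,"ax":0,"ay":0,"az":0}
    - {"hand":0.6,"tx":0,"ty":0,"tz":-4,"ax":0,"ay":0,"az":0}
    - {"hand":0.6,"tx":0,"ty":0,"tz":-2.5,"ax":0,"ay":0,"az":0}
    - {"hand":0.6,"tx":0,"ty":0,"tz":0,"ax":0,"ay":0,"az":0}
  grip_force: 20

```text
clock: 4.22
eef_pos: [0.5747, -0.1394, 0.1145]
orientation: [[1.0, 0.001, 0.004], [0.001, -1.0, -0.001], [0.004, 0.001, -1.0]]
ft_force: [-1.0, 0.3, -2.2]
finger_gap: 0.602
```

Run:
```python
from h import *
f=grab_frame("wrist"); save(f,"w5.png"); go(.4817,-.345,.06,0)
```

```text
t=4.28 d_tool cm [-9.24 20.58  5.29] norm 23.2 curyaw 0.1 tilt [ 0.0018 -0.0005] j6 74 F [ 0.2 -0.1 -1.4] gap 54.4 az=0.001 rad (yaw -0.1deg)
```

View pics/w5.png

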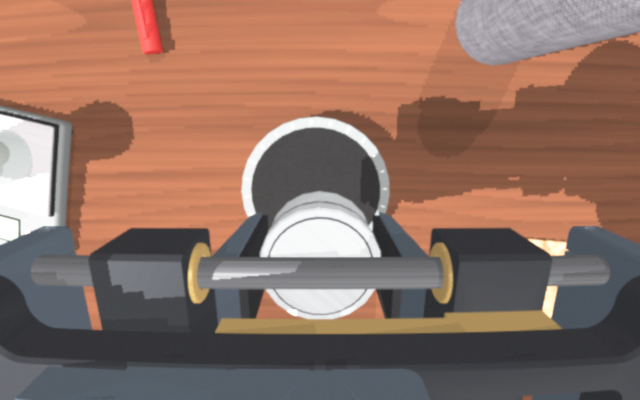

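The tin is lifted and upright, with the disc empty behind it at (316,185).

>>> jog_arm:
  series:
    - {"hand":0.6,"tx":-1.3,"ty":3,"tz":0,"ax":0,"ay":0,"az":0}
    - {"hand":0.6,"tx":-2.2,"ty":4.9,"tz":0,"ax":0,"ay":0,"az":0}
    - {"hand":0.6,"tx":-2.2,"ty":4.9,"tz":0,"ax":0,"ay":0,"az":0}
    - {"hand":0.6,"tx":-2.2,"ty":4.9,"tz":1,"ax":0,"ay":0,"az":0}
    - {"hand":0.6,"tx":-1.3,"ty":2.9,"tz":3,"ax":0,"ay":0,"az":0}

```text
clock: 4.9
eef_pos: [0.4809, -0.3473, 0.0717]
orientation: [[1.0, -0.0, 0.001], [-0.0, -1.0, -0.001], [0.001, 0.001, -1.0]]
ft_force: [1.1, 0.2, -1.1]
finger_gap: 0.597
```

>>> jog_arm:
  series:
    - {"hand":0.6,"tx":0,"ty":0,"tz":3,"ax":0,"ay":0,"az":0}
    - {"hand":0.6,"tx":0,"ty":0,"tz":2,"ax":0,"ay":0,"az":0}
    - {"hand":0.6,"tx":0,"ty":0,"tz":0,"ax":0,"ay":0,"az":0}

```text
clock: 5.28
eef_pos: [0.4807, -0.344, 0.0202]
orientation: [[1.0, 0.001, -0.003], [0.001, -1.0, 0.002], [-0.003, -0.002, -1.0]]
ft_force: [-0.5, 1.3, -0.4]
finger_gap: 0.601
```

Run:
```python
from h import *
go(.4817,-.345,.0106,0)
```

```text
t=5.28 d_tool cm [0.1  0.11 0.96] norm 1.0 curyaw 0.1 tilt [-0.0027  0.0021] j6 52 F [-0.5  1.3 -0.4] gap 54.7 az=0.001 rad (yaw -0.1deg)
```

>>> jog_arm:
  series:
    - {"hand":0.6,"tx":0,"ty":0,"tz":0.5,"ax":0,"ay":0,"az":0}
    - {"hand":0.6,"tx":0,"ty":0,"tz":0.3,"ax":0,"ay":0,"az":0}
    - {"hand":0.6,"tx":0,"ty":0,"tz":0,"ax":0,"ay":0,"az":0}

```text
clock: 5.65
eef_pos: [0.4819, -0.3451, 0.0143]
orientation: [[1.0, 0.001, 0.0], [0.001, -1.0, -0.0], [0.0, 0.0, -1.0]]
ft_force: [0.3, 0.5, -1.5]
finger_gap: 0.602
```

>>> jog_arm:
  series:
    - {"hand":0.6,"tx":0,"ty":0,"tz":0.1,"ax":0,"ay":0,"az":0}
    - {"hand":0.6,"tx":0,"ty":0,"tz":0,"ax":0,"ay":0,"az":0}

```text
clock: 5.9
eef_pos: [0.4817, -0.3452, 0.0131]
orientation: [[1.0, 0.001, 0.0], [0.001, -1.0, -0.0], [0.0, 0.0, -1.0]]
ft_force: [-0.2, -0.3, -0.5]
finger_gap: 0.596
```

>>> jog_arm:
  series:
    - {"hand":0.6,"tx":0,"ty":0,"tz":0.1,"ax":0,"ay":0,"az":0}
    - {"hand":0.6,"tx":0,"ty":0,"tz":0.1,"ax":0,"ay":0,"az":0}
    - {"hand":0.6,"tx":0,"ty":0,"tz":0,"ax":0,"ay":0,"az":0}

```text
clock: 6.28
eef_pos: [0.4816, -0.3451, 0.0108]
orientation: [[1.0, 0.001, -0.0], [0.001, -1.0, 0.0], [-0.0, -0.0, -1.0]]
ft_force: [0.0, 0.3, -1.5]
finger_gap: 0.601
```

>>> jog_arm:
  series:
    - {"hand":0.6,"tx":0,"ty":0,"tz":0.05,"ax":0,"ay":0,"az":0}
    - {"hand":0.6,"tx":0,"ty":0,"tz":0.05,"ax":0,"ay":0,"az":0}
    - {"hand":0.6,"tx":0,"ty":0,"tz":0,"ax":0,"ay":0,"az":0}

```text
clock: 6.65
eef_pos: [0.4816, -0.3451, 0.0107]
orientation: [[1.0, 0.001, -0.0], [0.001, -1.0, 0.0], [-0.0, -0.0, -1.0]]
ft_force: [-5.2, 3.8, 14.2]
finger_gap: 0.601
```

>>> jog_arm:
  series:
    - {"hand":0.5,"tx":0,"ty":0,"tz":-0.1,"ax":0,"ay":0,"az":0}
    - {"hand":0.2,"tx":0,"ty":0,"tz":0,"ax":0,"ay":0,"az":0}
    - {"hand":0,"tx":0,"ty":0,"tz":0,"ax":0,"ay":0,"az":0}
    - {"hand":0,"tx":0,"ty":0,"tz":0,"ax":0,"ay":0,"az":0}

```text
clock: 7.15
eef_pos: [0.4817, -0.3451, 0.0109]
orientation: [[1.0, 0.001, -0.0], [0.001, -1.0, 0.0], [-0.0, -0.0, -1.0]]
ft_force: [-0.7, 0.6, -0.5]
finger_gap: 0.896
```

>>> jog_arm:
  series:
    - {"hand":0,"tx":0,"ty":0,"tz":-2,"ax":0,"ay":0,"az":0}
    - {"hand":0,"tx":0,"ty":0,"tz":-4.5,"ax":0,"ay":0,"az":0}
    - {"hand":0,"tx":0,"ty":0,"tz":-6,"ax":0,"ay":0,"az":0}
    - {"hand":0,"tx":0,"ty":0,"tz":-6,"ax":0,"ay":0,"az":0}
    - {"hand":0,"tx":0,"ty":0,"tz":-2,"ax":0,"ay":0,"az":0}

```text
clock: 7.78
eef_pos: [0.4829, -0.346, 0.2212]
orientation: [[1.0, 0.001, 0.005], [0.001, -1.0, -0.004], [0.005, 0.004, -1.0]]
ft_force: [0.1, -0.0, -0.3]
finger_gap: 1.004
```

Run:
```python
from h import *
import pickle
f=grab_frame("wrist"); save(f,"w6.png");pickle.dump(f,open("w6.pkl","wb")); go(.463,.305,.214)
```

```text
t=7.83 d_tool cm [ -1.96 -65.12   0.5 ] norm 65.2 curyaw 0.0 tilt [ 0.0052 -0.004 ] j6 52 F [ 2.5 -1.9  3.2] gap 91.1
```

View pics/w6.png

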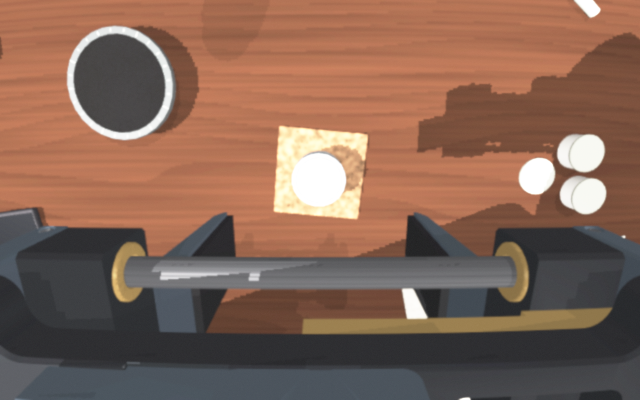

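The tin stands upright in the middle of the cork mat at (319,180), and the disc is empty at (121,82). Next I go over to the case.

>>> jog_arm:
  series:
    - {"hand":0,"tx":-0.2,"ty":-5.4,"tz":0,"ax":0,"ay":0,"az":0}
    - {"hand":0,"tx":-0.2,"ty":-5.4,"tz":0,"ax":0,"ay":0,"az":0}
    - {"hand":0,"tx":-0.2,"ty":-5.4,"tz":0,"ax":0,"ay":0,"az":0}
    - {"hand":0,"tx":-0.2,"ty":-5.4,"tz":0,"ax":0,"ay":0,"az":0}
    - {"hand":0,"tx":-0.2,"ty":-5.4,"tz":0,"ax":0,"ay":0,"az":0}

```text
clock: 8.45
eef_pos: [0.4705, -0.0734, 0.2154]
orientation: [[1.0, 0.0, -0.001], [0.0, -1.0, 0.0], [-0.001, -0.0, -1.0]]
ft_force: [0.3, 0.0, 0.9]
finger_gap: 0.999
```

>>> jog_arm:
  series:
    - {"hand":0,"tx":-0.2,"ty":-5.4,"tz":0,"ax":0,"ay":0,"az":0}
    - {"hand":0,"tx":-0.2,"ty":-5.4,"tz":0,"ax":0,"ay":0,"az":0}
    - {"hand":0,"tx":-0.2,"ty":-5.4,"tz":0,"ax":0,"ay":0,"az":0}
    - {"hand":0,"tx":-0.2,"ty":-5.4,"tz":0,"ax":0,"ay":0,"az":0}
    - {"hand":0,"tx":-0.2,"ty":-5.4,"tz":0,"ax":0,"ay":0,"az":0}

```text
clock: 9.07
eef_pos: [0.4602, 0.1965, 0.2153]
orientation: [[1.0, 0.001, -0.001], [0.001, -1.0, -0.0], [-0.001, 0.0, -1.0]]
ft_force: [0.5, -0.7, -0.3]
finger_gap: 0.999
```

>>> jog_arm:
  series:
    - {"hand":0,"tx":0,"ty":-5.4,"tz":0,"ax":0,"ay":0,"az":0}
    - {"hand":0,"tx":0,"ty":-4,"tz":0,"ax":0,"ay":0,"az":0}
    - {"hand":0,"tx":0,"ty":-1.7,"tz":0,"ax":0,"ay":0,"az":0}
    - {"hand":0,"tx":0,"ty":0,"tz":0,"ax":0,"ay":0,"az":0}
    - {"hand":0,"tx":0,"ty":0,"tz":0,"ax":0,"ay":0,"az":0}

```text
clock: 9.7
eef_pos: [0.461, 0.3047, 0.2156]
orientation: [[1.0, 0.0, -0.001], [0.0, -1.0, -0.001], [-0.001, 0.001, -1.0]]
ft_force: [0.3, -0.4, 0.4]
finger_gap: 0.997
```

Run:
```python
from h import *
import pickle
f=grab_frame("wrist"); save(f,"w7.png");pickle.dump(f,open("w7.pkl","wb")); go(.463,.305,.214)
cv2.imwrite("pics/w7c.png",cv2.resize(f["color"][90:230,230:420],None,fx=4,fy=4,interpolation=2)[:,:,::-1])
```

```text
t=9.75 d_tool cm [ 0.19 -0.03  0.18] norm 0.3 curyaw -0.0 tilt [-0.0004 -0.0003] j6 121 F [ 0.5 -0.5  1. ] gap 91.3
```

View pics/w7.png

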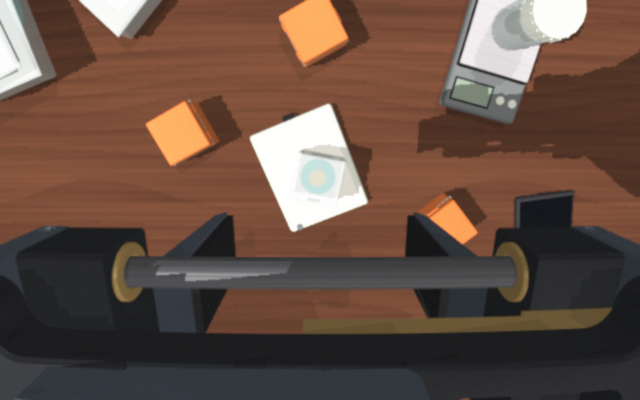

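View pics/w7c.png

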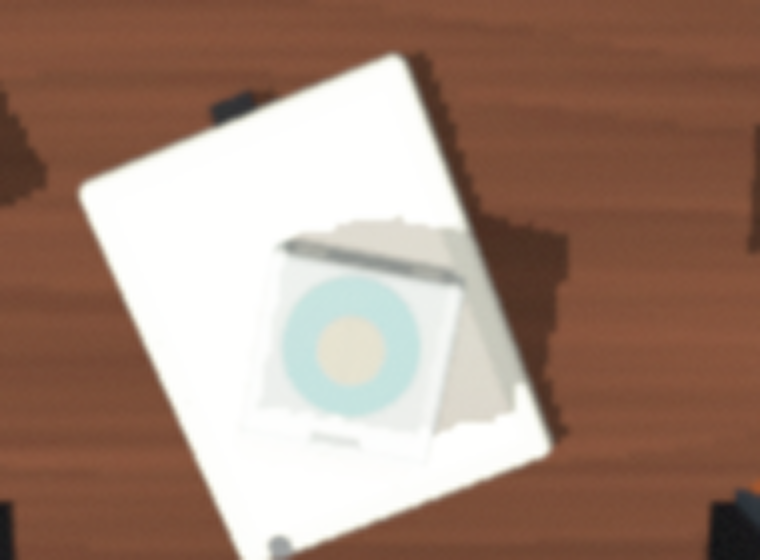

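Run:
```python
from h import *
import pickle
f=pickle.load(open("w7.pkl","rb")); c=f["color"][140:215,280:355].astype(float).min(2)
e=np.clip((c-185)/(255-185),0,1)**2*255
cv2.imwrite("pics/w7e.png",cv2.resize(e.astype(np.uint8),None,fx=8,fy=8,interpolation=2))
C=cloud(f); print("z case",np.round(C[165:190:6,300:335:7,2],3), "tile",np.round(np.median(C[135:145,285:330,2]),4))
```

```text
z case [[0.046 0.048 0.048 0.046 0.046]
 [0.047 0.046 0.048 0.047 0.048]
 [0.047 0.047 0.046 0.047 0.046]
 [0.048 0.047 0.048 0.047 0.046]
 [0.045 0.046 0.047 0.046 0.046]] tile 0.0112
```

View pics/w7e.png

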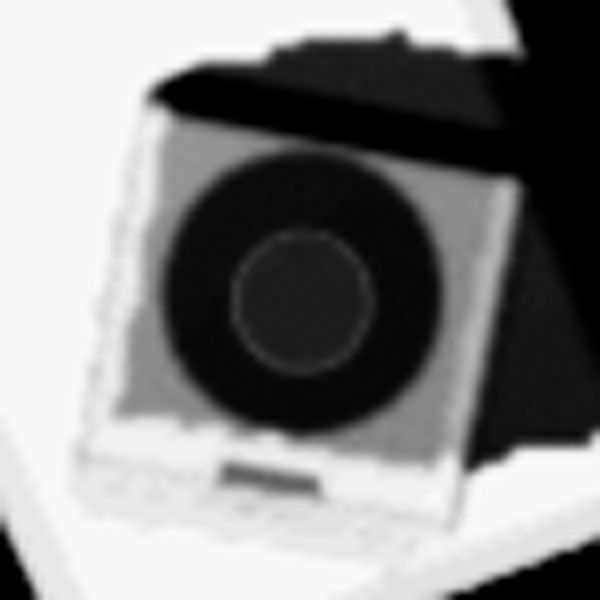

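Run:
```python
from h import *
import pickle
f=pickle.load(open("w7.pkl","rb")); C=cloud(f)
m=np.zeros((400,640),bool); m[125:225,265:370]=True
for lo,hi in((.038,.055),(.030,.06),(.042,.052)):
    k=m&(C[...,2]>lo)&(C[...,2]<hi); ys,xs=np.nonzero(k); px=np.c_[xs,ys]
    P=onplane(f,px,.046)[:,:2]*1000; print(k.sum(),cv2.minAreaRect(P.astype(np.float32)),P.mean(0),px.mean(0), np.median(C[k][:,2]))
px=np.array([[150,100],[522,180],[460,525],[85,455]])/8+[280,140]; P=onplane(f,px,.046)[:,:2]*1000; print(P,P.mean(0)); e=P[1]-P[0]; print(np.degrees(np.arctan2(*e[::-1])),np.linalg.norm(np.diff(P,axis=0),axis=1))
c=blob(f,(245,95,375,235),lambda h,s,v:(s<70)&(v>110)); c=cv2.convexHull(c).reshape(-1,2); P=onplane(f,c,.010); print("tile",cv2.minAreaRect((P[:,:2]*1000).astype(np.float32)))
```

```text
2383 ((460.29022216796875, 308.28546142578125), (49.81070327758789, 51.49203872680664), 79.04121398925781) [460.69400026 308.2808768 ] [316.88795636 179.15274864] 0.04664683960715443
2442 ((460.8741455078125, 308.1634521484375), (49.81209945678711, 52.6922721862793), 79.15056610107422) [461.30094572 308.17010948] [316.997543   178.55978706] 0.04662185504109806
2353 ((460.0646057128906, 308.3291320800781), (49.81070327758789, 50.2426643371582), 79.04121398925781) [460.46878681 308.32165004] [316.84742881 179.37356566] 0.0466620937817826
[[487.91573475 326.32983213]
 [477.91030785 279.78731505]
 [432.91965159 286.96496644]
 [442.23886901 335.33187143]] [460.2461408  307.10349626]
-102.13245138198847 [47.60582384 45.55960745 49.25652558]
tile ((463.8660888671875, 316.65185546875), (121.60134887695312, 97.33558654785156), 22.002819061279297)
```

The case's top face is at z 0.046, its centre at (0.460, 0.308), its sides at about -11°, and the hinge is on the +x face. I turn the jaws to grip the two sides without the hinge.

>>> jog_arm:
  series:
    - {"hand":0,"tx":-0.1,"ty":-0.35,"tz":3,"ax":0,"ay":0,"az":0.1}
    - {"hand":0,"tx":0,"ty":0,"tz":5,"ax":0,"ay":0,"az":0.09}
    - {"hand":0,"tx":0,"ty":0,"tz":3,"ax":0,"ay":0,"az":0}
    - {"hand":0,"tx":0,"ty":0,"tz":1,"ax":0,"ay":0,"az":0}
    - {"hand":0,"tx":0,"ty":0,"tz":0,"ax":0,"ay":0,"az":0}

```text
clock: 10.38
eef_pos: [0.4604, 0.3089, 0.0962]
orientation: [[0.982, -0.189, -0.0], [-0.189, -0.982, -0.0], [-0.0, 0.0, -1.0]]
ft_force: [-0.0, -0.8, 0.6]
finger_gap: 0.998
```

Run:
```python
from h import *
import pickle
f=grab_frame("wrist"); save(f,"w8.png");pickle.dump(f,open("w8.pkl","wb")); C=cloud(f)
k=(C[...,2]>.038)&(C[...,2]<.055); k[:, :200]=0;k[:,430:]=0;k[:100]=0;k[250:]=0
n,l,s,ce=cv2.connectedComponentsWithStats(k.astype(np.uint8)); i=1+s[1:,4].argmax(); ys,xs=np.nonzero(l==i); px=np.c_[xs,ys]
P=onplane(f,px,.046)[:,:2]*1000; print(s[i],cv2.minAreaRect(P.astype(np.float32)),P.mean(0))
go(.4603,.308,.0175,-11)
```

```text
[ 285  175   75   74 5297] ((461.089111328125, 307.9371337890625), (49.75532531738281, 51.624420166015625), 79.16169738769531) [461.30171081 307.91056784]
t=10.43 d_tool cm [-0.02  0.14  7.94] norm 7.9 curyaw -10.9 tilt [0.0008 0.0005] j6 132 F [0.2 0.2 0. ] gap 90.8 az=0.002 rad (yaw -0.1deg)
```

View pics/w8.png

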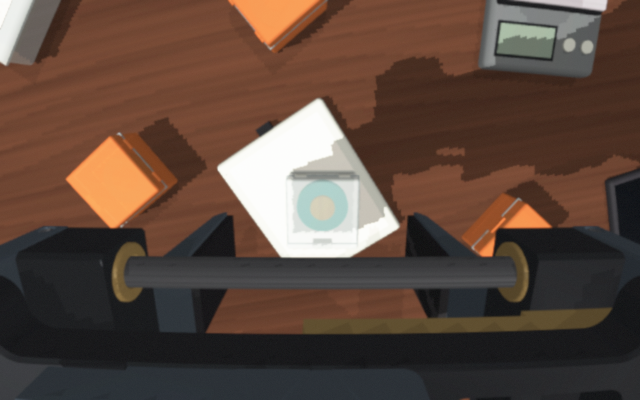

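The case is square to the jaws and centred at about (322,210).

>>> jog_arm:
  series:
    - {"hand":0,"tx":0,"ty":0.1,"tz":4,"ax":0,"ay":0,"az":0}
    - {"hand":0,"tx":0,"ty":0,"tz":2.5,"ax":0,"ay":0,"az":0}
    - {"hand":0,"tx":0,"ty":0,"tz":1.4,"ax":0,"ay":0,"az":0}
    - {"hand":0.3,"tx":0,"ty":0,"tz":0,"ax":0,"ay":0,"az":0}
    - {"hand":0.4,"tx":0,"ty":0,"tz":0,"ax":0,"ay":0,"az":0}
  grip_force: 10

```text
clock: 11.05
eef_pos: [0.4607, 0.3088, 0.0181]
orientation: [[0.982, -0.188, 0.001], [-0.188, -0.982, 0.001], [0.001, -0.001, -1.0]]
ft_force: [0.1, -0.7, 0.1]
finger_gap: 0.813
```

>>> jog_arm:
  series:
    - {"hand":0.5,"tx":0,"ty":0,"tz":0,"ax":0,"ay":0,"az":0}
    - {"hand":0.6,"tx":0,"ty":0,"tz":0,"ax":0,"ay":0,"az":0}
    - {"hand":0.6,"tx":0,"ty":0,"tz":0,"ax":0,"ay":0,"az":0}
    - {"hand":0.6,"tx":0,"ty":0,"tz":0,"ax":0,"ay":0,"az":0}

```text
clock: 11.55
eef_pos: [0.4601, 0.3085, 0.0173]
orientation: [[0.982, -0.188, 0.0], [-0.188, -0.982, 0.0], [0.0, -0.0, -1.0]]
ft_force: [-2.2, -0.6, 7.7]
finger_gap: 0.543
```

Run:
```python
from h import *
print(env.get_state()["eef_pos"]); go(.4606,.308,.0175,-11)
```

```text
[0.46012719 0.30852677 0.01734695]
t=11.55 d_tool cm [ 0.06  0.04 -0.02] norm 0.1 curyaw -10.8 tilt [0.0003 0.0002] j6 132 F [-2.2 -0.6  7.7] gap 49.4 az=0.003 rad (yaw -0.2deg)
```

>>> jog_arm:
  series:
    - {"hand":0.6,"tx":0,"ty":0,"tz":-1,"ax":0,"ay":0,"az":0}
    - {"hand":0.6,"tx":0,"ty":0,"tz":-3.5,"ax":0,"ay":0,"az":0}
    - {"hand":0.6,"tx":0,"ty":0,"tz":-4.5,"ax":0,"ay":0,"az":0}
    - {"hand":0.6,"tx":0,"ty":0,"tz":-2.5,"ax":0,"ay":0,"az":0}
    - {"hand":0.6,"tx":0,"ty":0,"tz":0,"ax":0,"ay":0,"az":0}
  grip_force: 14

```text
clock: 12.18
eef_pos: [0.4609, 0.309, 0.1342]
orientation: [[0.982, -0.188, 0.003], [-0.188, -0.982, 0.002], [0.003, -0.003, -1.0]]
ft_force: [-0.5, -0.1, -1.0]
finger_gap: 0.547
```

Run:
```python
from h import *
import pickle
f=grab_frame("wrist"); save(f,"w9.png"); go(.581,-.1355,.13)
f=pickle.load(open("w6.pkl","rb")); c=blob(f,(55,15,190,150),lambda h,s,v:(s<90)); print("tt",ell(f,cv2.convexHull(c).reshape(-1,2),.026))
f=pickle.load(open("w7.pkl","rb")); C=cloud(f)
```

```text
t=12.22 d_tool cm [20.22 41.34  0.24] norm 46.0 curyaw -10.8 tilt [0.0013 0.0008] j6 132 F [-0.2  0.   0.2] gap 49.6
tt (array([ 580.5, -136.2]), array([117.1, 120.2]))
```

View pics/w9.png

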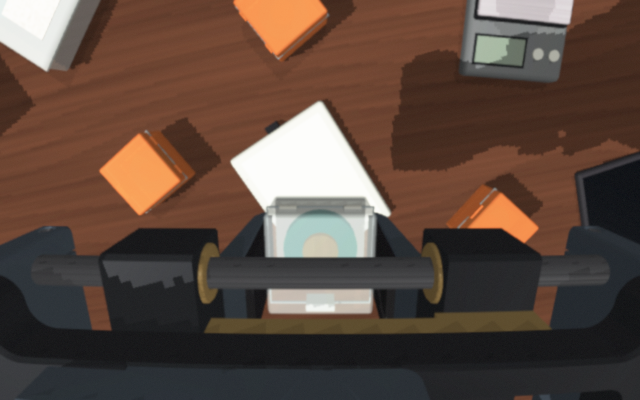

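The case is lifted level in the jaws, and the tile is empty behind it.

>>> jog_arm:
  series:
    - {"hand":0.6,"tx":1.2,"ty":2.4,"tz":0,"ax":0,"ay":0,"az":0}
    - {"hand":0.6,"tx":2.3,"ty":4.7,"tz":0,"ax":0,"ay":0,"az":0}
    - {"hand":0.6,"tx":2.5,"ty":5.1,"tz":0,"ax":0,"ay":0,"az":0}
    - {"hand":0.6,"tx":2.5,"ty":5.1,"tz":0,"ax":0,"ay":0,"az":0}
    - {"hand":0.6,"tx":2.5,"ty":5.1,"tz":0,"ax":0,"ay":0,"az":0}

```text
clock: 12.85
eef_pos: [0.5253, 0.0658, 0.1307]
orientation: [[0.982, -0.188, -0.002], [-0.188, -0.982, -0.0], [-0.002, 0.0, -1.0]]
ft_force: [0.6, 0.7, -0.3]
finger_gap: 0.548
```

>>> jog_arm:
  series:
    - {"hand":0.6,"tx":2.5,"ty":5.1,"tz":0,"ax":0,"ay":0,"az":0}
    - {"hand":0.6,"tx":2.5,"ty":5.1,"tz":0,"ax":0,"ay":0,"az":0}
    - {"hand":0.6,"tx":2.3,"ty":4.7,"tz":1,"ax":0,"ay":0,"az":0}
    - {"hand":0.6,"tx":1.4,"ty":2.9,"tz":2.5,"ax":0,"ay":0,"az":0}
    - {"hand":0.6,"tx":0.5,"ty":1.2,"tz":2.5,"ax":0,"ay":0,"az":0}

```text
clock: 13.48
eef_pos: [0.58, -0.1379, 0.0698]
orientation: [[0.982, -0.19, -0.001], [-0.19, -0.982, 0.0], [-0.001, -0.0, -1.0]]
ft_force: [-0.8, 0.8, -0.4]
finger_gap: 0.546
```

>>> jog_arm:
  series:
    - {"hand":0.6,"tx":0,"ty":0,"tz":2,"ax":0,"ay":0,"az":0}
    - {"hand":0.6,"tx":0,"ty":0,"tz":0.5,"ax":0,"ay":0,"az":0}
    - {"hand":0.6,"tx":0,"ty":0,"tz":0,"ax":0,"ay":0,"az":0}

```text
clock: 13.85
eef_pos: [0.5803, -0.1355, 0.0468]
orientation: [[0.982, -0.187, -0.001], [-0.187, -0.982, 0.0], [-0.001, -0.0, -1.0]]
ft_force: [-0.6, 0.2, -0.6]
finger_gap: 0.549
```

Run:
```python
from h import *
f=grab_frame("wrist"); save(f,"w10.png"); go(.5805,-.1357,.0333,-11)
```

```text
t=13.90 d_tool cm [-0.02  0.01  1.41] norm 1.4 curyaw -10.8 tilt [ 0.0004 -0.0001] j6 85 F [-0.5  0.  -1.3] gap 49.8 az=0.004 rad (yaw -0.2deg)
```

View pics/w10.png

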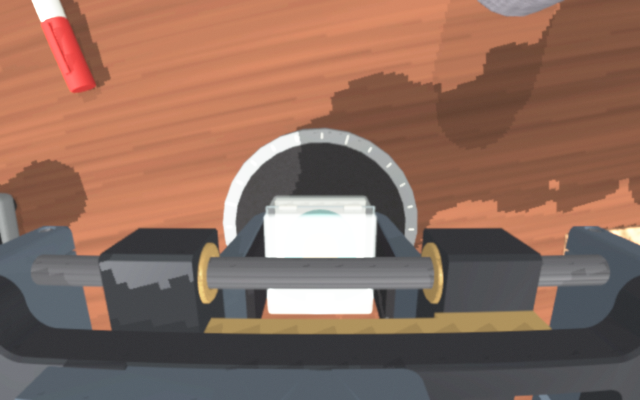

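The case is centred over the disc, at column 320 in both. I lower it.

>>> jog_arm:
  series:
    - {"hand":0.6,"tx":0,"ty":0,"tz":0.7,"ax":0,"ay":0,"az":0}
    - {"hand":0.6,"tx":0,"ty":0,"tz":0.4,"ax":0,"ay":0,"az":0}
    - {"hand":0.6,"tx":0,"ty":0,"tz":0.15,"ax":0,"ay":0,"az":0}
    - {"hand":0.6,"tx":0,"ty":0,"tz":0,"ax":0,"ay":0,"az":0}

```text
clock: 14.4
eef_pos: [0.5805, -0.1362, 0.0344]
orientation: [[0.982, -0.188, -0.0], [-0.188, -0.982, 0.0], [-0.0, 0.0, -1.0]]
ft_force: [-0.5, -0.6, -0.2]
finger_gap: 0.547
```

>>> jog_arm:
  series:
    - {"hand":0.6,"tx":0,"ty":0,"tz":0.1,"ax":0,"ay":0,"az":0}
    - {"hand":0.6,"tx":0,"ty":0,"tz":0,"ax":0,"ay":0,"az":0}

```text
clock: 14.65
eef_pos: [0.5805, -0.1362, 0.0334]
orientation: [[0.982, -0.188, -0.0], [-0.188, -0.982, -0.0], [-0.0, 0.0, -1.0]]
ft_force: [0.2, -0.1, -0.5]
finger_gap: 0.551
```

>>> jog_arm:
  series:
    - {"hand":0.6,"tx":0,"ty":0,"tz":0.05,"ax":0,"ay":0,"az":0}
    - {"hand":0.6,"tx":0,"ty":0,"tz":0,"ax":0,"ay":0,"az":0}

```text
clock: 14.9
eef_pos: [0.5805, -0.1363, 0.0333]
orientation: [[0.982, -0.188, -0.0], [-0.188, -0.982, -0.0], [-0.0, 0.0, -1.0]]
ft_force: [-3.5, 0.2, 5.8]
finger_gap: 0.548
```

>>> jog_arm:
  series:
    - {"hand":0.4,"tx":0,"ty":0,"tz":0,"ax":0,"ay":0,"az":0}
    - {"hand":0.2,"tx":0,"ty":0,"tz":0,"ax":0,"ay":0,"az":0}
    - {"hand":0,"tx":0,"ty":0,"tz":0,"ax":0,"ay":0,"az":0}
    - {"hand":0,"tx":0,"ty":0,"tz":0,"ax":0,"ay":0,"az":0}

```text
clock: 15.4
eef_pos: [0.5804, -0.1362, 0.0329]
orientation: [[0.982, -0.188, -0.0], [-0.188, -0.982, 0.0], [-0.0, 0.0, -1.0]]
ft_force: [-0.3, -0.1, 0.7]
finger_gap: 0.897
```

>>> jog_arm:
  series:
    - {"hand":0,"tx":0,"ty":0,"tz":-2,"ax":0,"ay":0,"az":0}
    - {"hand":0,"tx":0,"ty":0,"tz":-4.5,"ax":0,"ay":0,"az":0}
    - {"hand":0,"tx":0,"ty":0,"tz":-6,"ax":0,"ay":0,"az":0}
    - {"hand":0,"tx":0,"ty":0,"tz":-5,"ax":0,"ay":0,"az":0}
    - {"hand":0,"tx":0,"ty":0,"tz":-1,"ax":0,"ay":0,"az":0}

```text
clock: 16.02
eef_pos: [0.5821, -0.1366, 0.223]
orientation: [[0.982, -0.188, 0.006], [-0.188, -0.982, -0.002], [0.007, 0.001, -1.0]]
ft_force: [0.2, -0.5, -0.4]
finger_gap: 1.001
```

>>> jog_arm:
  series:
    - {"hand":0,"tx":0,"ty":0,"tz":0,"ax":0,"ay":0,"az":0}

```text
clock: 16.15
eef_pos: [0.5806, -0.1362, 0.219]
orientation: [[0.982, -0.188, 0.002], [-0.188, -0.982, -0.0], [0.002, 0.0, -1.0]]
ft_force: [0.1, 0.1, -0.7]
finger_gap: 1.0
```

Run:
```python
from h import *
import pickle
f=grab_frame("wrist"); save(f,"w11.png");pickle.dump(f,open("w11.pkl","wb")); C=cloud(f)
k=(C[...,2]>.05)&(C[...,2]<.08); k[:, :200]=0;k[:,430:]=0;k[:100]=0;k[235:]=0
n,l,s,ce=cv2.connectedComponentsWithStats(k.astype(np.uint8)); i=1+s[1:,4].argmax(); ys,xs=np.nonzero(l==i); px=np.c_[xs,ys]
P=onplane(f,px,.062)[:,:2]*1000; print("case",s[i],cv2.minAreaRect(P.astype(np.float32)),P.mean(0),np.median(C[l==i][:,2]))
c=blob(f,(240,85,400,240),lambda h,s,v:(s<90)); print("tt",ell(f,cv2.convexHull(c).reshape(-1,2),.026))
go(.610,.118,.214,-14)
```

```text
case [ 294  155   52   52 2617] ((581.6051025390625, -135.62631225585938), (49.81211853027344, 50.95524215698242), 79.19828796386719) [ 582.00575218 -135.70221725] 0.06262691141121052
tt (array([ 581. , -135.3]), array([117.4, 117.4]))
t=16.20 d_tool cm [ -1.83 -25.52   0.37] norm 25.6 curyaw -10.8 tilt [-0.0004  0.0001] j6 85 F [ 0.2 -0.3  0.2] gap 91.1 az=0.055 rad (yaw -3.2deg)
```

View pics/w11.png

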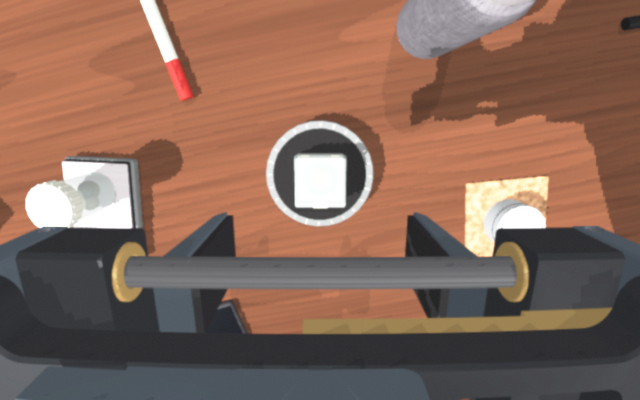

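The case is on the middle of the disc to within 1 mm, seen at (320,181) with the disc at (320,174). Now the jar.

>>> jog_arm:
  series:
    - {"hand":0,"tx":-0.3,"ty":-5,"tz":0,"ax":0,"ay":0,"az":0}
    - {"hand":0,"tx":-0.4,"ty":-5.6,"tz":0,"ax":0,"ay":0,"az":0}
    - {"hand":0,"tx":-0.4,"ty":-5.6,"tz":0,"ax":0,"ay":0,"az":0}
    - {"hand":0,"tx":-0.4,"ty":-5.6,"tz":0,"ax":0,"ay":0,"az":0}
    - {"hand":0,"tx":-0.3,"ty":-3.7,"tz":0,"ax":0,"ay":0,"az":0}

```text
clock: 16.82
eef_pos: [0.6098, 0.1198, 0.216]
orientation: [[0.982, -0.187, -0.003], [-0.187, -0.982, -0.0], [-0.003, 0.001, -1.0]]
ft_force: [-0.3, -0.9, -0.7]
finger_gap: 0.999
```

>>> jog_arm:
  series:
    - {"hand":0,"tx":0,"ty":0,"tz":0,"ax":0,"ay":0,"az":0}
    - {"hand":0,"tx":0,"ty":0,"tz":0,"ax":0,"ay":0,"az":0}

```text
clock: 17.08
eef_pos: [0.61, 0.1172, 0.2166]
orientation: [[0.982, -0.188, -0.002], [-0.188, -0.982, -0.0], [-0.002, 0.001, -1.0]]
ft_force: [0.2, -0.5, 1.1]
finger_gap: 1.0
```

Run:
```python
from h import *
import pickle
f=grab_frame("wrist"); save(f,"w12.png");pickle.dump(f,open("w12.pkl","wb")); C=cloud(f)
k=(C[...,2]>.092)&(C[...,2]<.112); k[:, :240]=0;k[:,400:]=0;k[:100]=0;k[245:]=0
n,l,s,ce=cv2.connectedComponentsWithStats(k.astype(np.uint8)); i=1+s[1:,4].argmax(); ys,xs=np.nonzero(l==i); px=np.c_[xs,ys].astype(np.float32)
c=cv2.convexHull(px.astype(np.int32)).reshape(-1,2); z=np.median(C[l==i][:,2]); print("jar",s[i],z,ell(f,c,.1),onplane(f,px,.1).mean(0))
go(.610,.118,.09)
```

```text
jar [ 296  159   56   55 2247] 0.10068414161668182 (array([612.9, 113.9]), array([47.4, 47.9])) [0.61310634 0.11382783 0.1       ]
t=17.12 d_tool cm [-0.02 -0.12 12.69] norm 12.7 curyaw -10.9 tilt [-0.0017 -0.0004] j6 110 F [ 0.4 -0.3 -0.1] gap 91.1
```

View pics/w12.png

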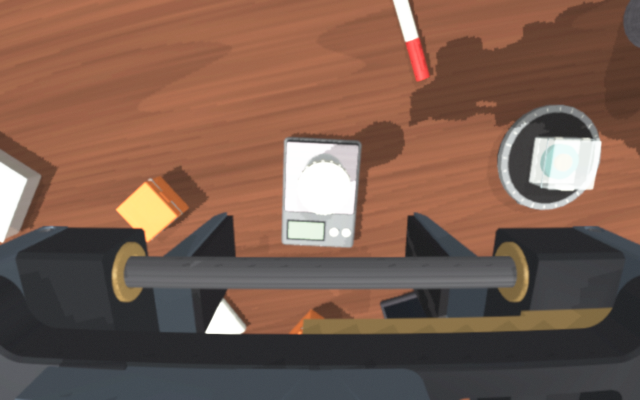

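The jar lid is at (326,187), with its top at z 0.1007 and centre at (0.613, 0.114), standing on the pan. I'll grip the glass body below the lid.

>>> jog_arm:
  series:
    - {"hand":0,"tx":0.35,"ty":0.25,"tz":3,"ax":0,"ay":0,"az":0}
    - {"hand":0,"tx":0,"ty":0,"tz":5,"ax":0,"ay":0,"az":0}
    - {"hand":0,"tx":0,"ty":0,"tz":2,"ax":0,"ay":0,"az":0}
    - {"hand":0,"tx":0,"ty":0,"tz":0,"ax":0,"ay":0,"az":0}

```text
clock: 17.62
eef_pos: [0.613, 0.1138, 0.117]
orientation: [[0.982, -0.189, -0.002], [-0.189, -0.982, -0.0], [-0.002, 0.001, -1.0]]
ft_force: [-0.1, -0.0, -0.3]
finger_gap: 0.997
```

Run:
```python
from h import *
f=grab_frame("wrist"); save(f,"w13.png"); C=cloud(f)
k=(C[...,2]>.092)&(C[...,2]<.112); k[:, :220]=0;k[:,420:]=0;k[:100]=0
n,l,s,ce=cv2.connectedComponentsWithStats(k.astype(np.uint8)); i=1+s[1:,4].argmax(); print(s[i])
go(.613,.1138,.037)
```

```text
[ 281  189   81   68 4354]
t=17.68 d_tool cm [-0.09  0.05  8.15] norm 8.1 curyaw -10.9 tilt [-0.0002 -0.    ] j6 109 F [-0.1  1.4 -0.2] gap 90.6
```

View pics/w13.png

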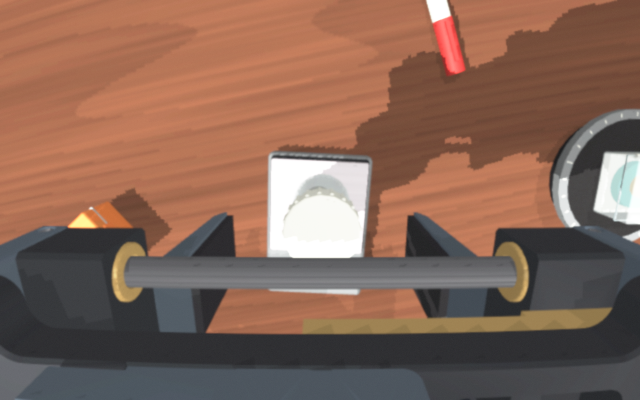

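The lid sits at column 321, midway between the fingers. I descend.

>>> jog_arm:
  series:
    - {"hand":0,"tx":0,"ty":0,"tz":4,"ax":0,"ay":0,"az":0}
    - {"hand":0,"tx":0,"ty":0,"tz":3,"ax":0,"ay":0,"az":0}
    - {"hand":0,"tx":0,"ty":0,"tz":1.1,"ax":0,"ay":0,"az":0}
    - {"hand":0.3,"tx":0,"ty":0,"tz":0,"ax":0,"ay":0,"az":0}
    - {"hand":0.45,"tx":0,"ty":0,"tz":0,"ax":0,"ay":0,"az":0}
  grip_force: 12

```text
clock: 18.3
eef_pos: [0.6148, 0.1147, 0.0386]
orientation: [[0.982, -0.188, 0.002], [-0.188, -0.982, 0.0], [0.002, -0.001, -1.0]]
ft_force: [-0.3, 0.6, 1.3]
finger_gap: 0.813
```

>>> jog_arm:
  series:
    - {"hand":0.55,"tx":0,"ty":0,"tz":0,"ax":0,"ay":0,"az":0}
    - {"hand":0.65,"tx":0,"ty":0,"tz":0,"ax":0,"ay":0,"az":0}
    - {"hand":0.65,"tx":0,"ty":0,"tz":0,"ax":0,"ay":0,"az":0}
    - {"hand":0.65,"tx":0,"ty":0,"tz":0,"ax":0,"ay":0,"az":0}

```text
clock: 18.8
eef_pos: [0.6139, 0.1145, 0.0372]
orientation: [[0.982, -0.188, 0.0], [-0.188, -0.982, 0.0], [0.0, -0.0, -1.0]]
ft_force: [-0.6, -0.7, 3.5]
finger_gap: 0.503
```

Run:
```python
from h import *
print(env.get_state()["eef_pos"]); go(.613,.1138,.037)
```

```text
[0.61389815 0.11448764 0.03716015]
t=18.80 d_tool cm [-0.08  0.08  0.02] norm 0.1 curyaw -10.8 tilt [0.0003 0.    ] j6 109 F [-0.6 -0.7  3.5] gap 45.7
```

>>> jog_arm:
  series:
    - {"hand":0.65,"tx":0,"ty":0,"tz":0,"ax":0,"ay":0,"az":0}
    - {"hand":0.65,"tx":0,"ty":0,"tz":0,"ax":0,"ay":0,"az":0}
  grip_force: 18

```text
clock: 19.05
eef_pos: [0.6139, 0.1145, 0.0372]
orientation: [[0.982, -0.188, 0.0], [-0.188, -0.982, 0.0], [0.0, -0.0, -1.0]]
ft_force: [-0.3, -1.0, 5.7]
finger_gap: 0.501
```

>>> jog_arm:
  series:
    - {"hand":0.65,"tx":0,"ty":0,"tz":-0.5,"ax":0,"ay":0,"az":0}
    - {"hand":0.65,"tx":0,"ty":0,"tz":-1,"ax":0,"ay":0,"az":0}
    - {"hand":0.65,"tx":0,"ty":0,"tz":-2.5,"ax":0,"ay":0,"az":0}
    - {"hand":0.65,"tx":0,"ty":0,"tz":-3,"ax":0,"ay":0,"az":0}
    - {"hand":0.65,"tx":0,"ty":0,"tz":-1,"ax":0,"ay":0,"az":0}

```text
clock: 19.68
eef_pos: [0.6146, 0.1147, 0.119]
orientation: [[0.982, -0.188, 0.003], [-0.188, -0.982, 0.0], [0.003, -0.001, -1.0]]
ft_force: [-0.6, -0.1, -1.9]
finger_gap: 0.505
```

>>> jog_arm:
  series:
    - {"hand":0.65,"tx":0,"ty":0,"tz":0,"ax":0,"ay":0,"az":0}
    - {"hand":0.65,"tx":0,"ty":0,"tz":0,"ax":0,"ay":0,"az":0}

```text
clock: 19.92
eef_pos: [0.6131, 0.1144, 0.1159]
orientation: [[0.982, -0.188, -0.001], [-0.188, -0.982, -0.0], [-0.001, 0.0, -1.0]]
ft_force: [-0.3, 0.2, -1.4]
finger_gap: 0.502
```

Run:
```python
from h import *
import pickle
f=grab_frame("wrist"); save(f,"w14.png");pickle.dump(f,open("w14.pkl","wb")); s=grab_frame("scene"); save(s,"s14.png"); go(.464,.3163,.13)
cv2.imwrite("pics/s14c.png",cv2.resize(s["color"][110:240,290:450],None,fx=4,fy=4,interpolation=2)[:,:,::-1])
```

```text
t=20.02 d_tool cm [-18.44 -17.02  -1.39] norm 25.1 curyaw -10.8 tilt [-0.0016 -0.0002] j6 109 F [-0.2 -0.3 -1.2] gap 45.6
```

View pics/w14.png

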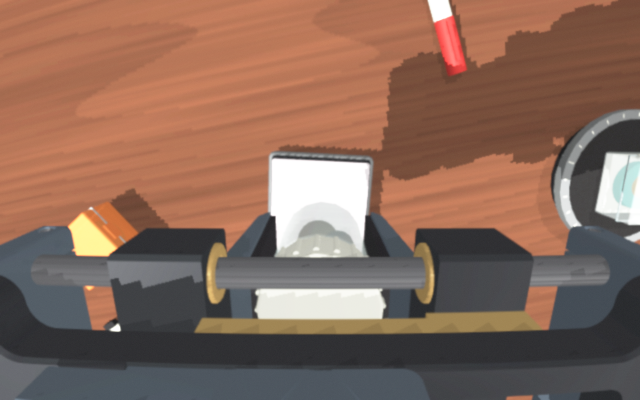

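View pics/s14c.png

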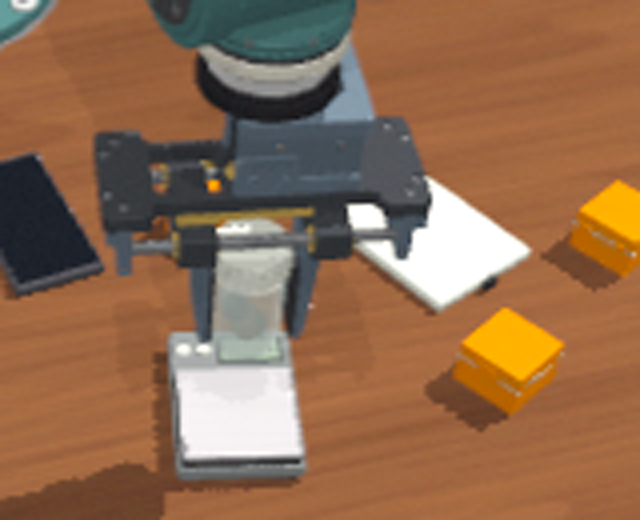

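The jar is held upright, and the pan and tile are both free. I carry it to the tile.

>>> jog_arm:
  series:
    - {"hand":0.65,"tx":-1.9,"ty":-1.7,"tz":0,"ax":0,"ay":0,"az":0}
    - {"hand":0.65,"tx":-3.8,"ty":-3.5,"tz":0,"ax":0,"ay":0,"az":0}
    - {"hand":0.65,"tx":-4,"ty":-3.7,"tz":0,"ax":0,"ay":0,"az":0}
    - {"hand":0.65,"tx":-4,"ty":-3.7,"tz":0,"ax":0,"ay":0,"az":0}
    - {"hand":0.65,"tx":-3,"ty":-2.8,"tz":0,"ax":0,"ay":0,"az":0}

```text
clock: 20.65
eef_pos: [0.4762, 0.299, 0.1165]
orientation: [[0.982, -0.187, -0.001], [-0.187, -0.982, -0.0], [-0.001, 0.0, -1.0]]
ft_force: [0.3, 0.9, -2.1]
finger_gap: 0.497
```

>>> jog_arm:
  series:
    - {"hand":0.65,"tx":-1.6,"ty":-1.6,"tz":1,"ax":0,"ay":0,"az":0}
    - {"hand":0.65,"tx":0,"ty":0,"tz":1,"ax":0,"ay":0,"az":0}
    - {"hand":0.65,"tx":0,"ty":0,"tz":0,"ax":0,"ay":0,"az":0}
    - {"hand":0.65,"tx":0,"ty":0,"tz":0,"ax":0,"ay":0,"az":0}

```text
clock: 21.15
eef_pos: [0.4663, 0.3153, 0.097]
orientation: [[0.982, -0.189, -0.0], [-0.189, -0.982, -0.0], [-0.0, 0.0, -1.0]]
ft_force: [-0.1, -0.8, -1.0]
finger_gap: 0.506
```

Run:
```python
from h import *
import pickle
f=grab_frame("wrist"); save(f,"w15.png");pickle.dump(f,open("w15.pkl","wb")); go(.4648,.3162,.0232)
s=grab_frame("scene"); save(s,"s15.png");pickle.dump(s,open("s15.pkl","wb"))
g=pickle.load(open("w14.pkl","rb")); C=cloud(g); print("pan z",np.median(C[170:200,285:355,2]))
```

```text
t=21.20 d_tool cm [-0.18 -0.05  7.39] norm 7.4 curyaw -10.9 tilt [0.0002 0.0001] j6 133 F [-0.7  0.1 -1.8] gap 45.5
pan z 0.02473231610075252
```

View pics/w15.png

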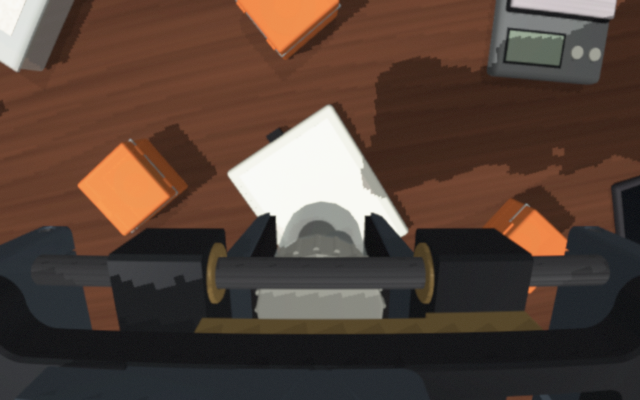

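View pics/s15.png

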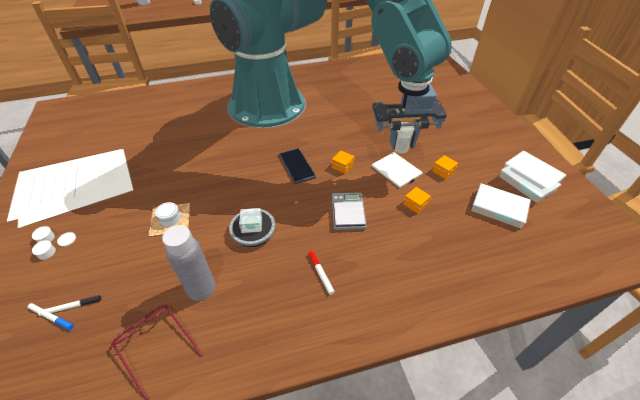

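Run:
```python
from h import *
import pickle
f=pickle.load(open("w15.pkl","rb"))
m=(cv2.cvtColor(f["color"],cv2.COLOR_RGB2HSV)[...,1]<50)&(f["color"].min(2)>150); m[:,:215]=0;m[:,425:]=0;m[:95]=0;m[240:]=0
hull=cv2.convexHull(np.argwhere(m)[:,::-1].astype(np.int32)).reshape(-1,2)
P=onplane(f,hull,.01)[:,:2]*1000
def lines(f,px,z):  # fit edges from mask boundary
    pass
def corner(d): return P[(P@np.array(d)).argmax()]
A=corner([1,-.0]);B=P[P[:,1].argmax()];Cc=P[P[:,1].argmin()]; print(A,B,Cc,(B+Cc)/2,np.linalg.norm(A-B),np.linalg.norm(A-Cc))
s=pickle.load(open("s15.pkl","rb"))
c=blob(s,(365,145,428,190),lambda h,s,v:(s<70)&(v>180)); print("tile scene",cv2.minAreaRect((onplane(s,c,.01)[:,:2]*1000).astype(np.float32)))
c=blob(s,(325,187,372,235),lambda h,s,v:(s<25)&(v>200)); print("pan scene",cv2.minAreaRect((onplane(s,c,.024)[:,:2]*1000).astype(np.float32)))
cv2.imwrite("pics/s15c.png",cv2.resize(s["color"][185:235,325:375],None,fx=10,fy=10,interpolation=2)[:,:,::-1])
g=pickle.load(open("w14.pkl","rb")); cv2.imwrite("pics/w14c.png",cv2.resize(g["color"][140:240,255:385],None,fx=6,fy=6,interpolation=2)[:,:,::-1])
```

```text
[535.49532903 297.99714297] [499.22675714 381.59165301] [427.8181578 251.8903511] [463.52245747 316.74100205] 91.12327592341445 117.1332978393406
tile scene ((467.58648681640625, 316.4022216796875), (122.4073486328125, 99.14130401611328), 21.945541381835938)
pan scene ((606.7945556640625, 118.6993637084961), (78.02268981933594, 72.90107727050781), 74.34877014160156)
```

View pics/s15c.png

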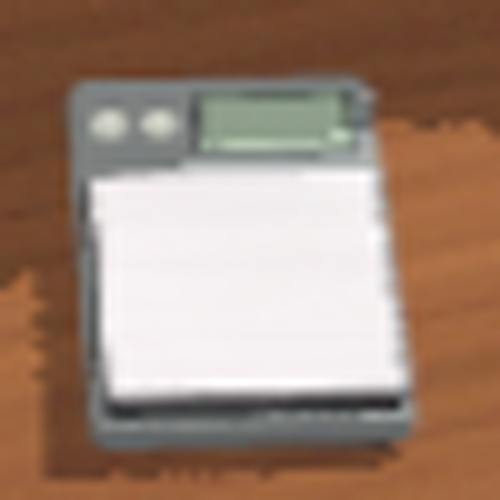

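>>> jog_arm:
  series:
    - {"hand":0.65,"tx":-0.15,"ty":-0.05,"tz":2,"ax":0,"ay":0,"az":0}
    - {"hand":0.65,"tx":0,"ty":0,"tz":3,"ax":0,"ay":0,"az":0}
    - {"hand":0.65,"tx":0,"ty":0,"tz":1.5,"ax":0,"ay":0,"az":0}
    - {"hand":0.65,"tx":0,"ty":0,"tz":0.5,"ax":0,"ay":0,"az":0}
    - {"hand":0.65,"tx":0,"ty":0,"tz":0,"ax":0,"ay":0,"az":0}

```text
clock: 21.88
eef_pos: [0.4647, 0.3167, 0.0269]
orientation: [[0.982, -0.188, -0.0], [-0.188, -0.982, -0.0], [-0.0, 0.0, -1.0]]
ft_force: [-0.0, 0.3, -0.4]
finger_gap: 0.5
```

>>> jog_arm:
  series:
    - {"hand":0.65,"tx":0,"ty":0,"tz":0.1,"ax":0,"ay":0,"az":0}
    - {"hand":0.65,"tx":0,"ty":0,"tz":0,"ax":0,"ay":0,"az":0}

```text
clock: 22.12
eef_pos: [0.4649, 0.3169, 0.0265]
orientation: [[0.982, -0.188, 0.001], [-0.188, -0.982, 0.001], [0.001, -0.001, -1.0]]
ft_force: [-0.4, 0.5, -2.5]
finger_gap: 0.501
```

Run:
```python
from h import *
go(.4648,.3165,.0232)
```

```text
t=22.12 d_tool cm [-0.    0.04  0.33] norm 0.3 curyaw -10.8 tilt [0.0008 0.0005] j6 133 F [-0.4  0.5 -2.5] gap 45.6
```

>>> jog_arm:
  series:
    - {"hand":0.65,"tx":0,"ty":0,"tz":0.15,"ax":0,"ay":0,"az":0}
    - {"hand":0.65,"tx":0,"ty":0,"tz":0.1,"ax":0,"ay":0,"az":0}
    - {"hand":0.65,"tx":0,"ty":0,"tz":0,"ax":0,"ay":0,"az":0}
    - {"hand":0.65,"tx":0,"ty":0,"tz":0,"ax":0,"ay":0,"az":0}

```text
clock: 22.62
eef_pos: [0.4646, 0.3167, 0.0234]
orientation: [[0.982, -0.188, -0.0], [-0.188, -0.982, -0.0], [-0.0, 0.0, -1.0]]
ft_force: [0.0, 0.4, -0.9]
finger_gap: 0.5
```

>>> jog_arm:
  series:
    - {"hand":0.65,"tx":0,"ty":0,"tz":0.05,"ax":0,"ay":0,"az":0}
    - {"hand":0.65,"tx":0,"ty":0,"tz":0,"ax":0,"ay":0,"az":0}

```text
clock: 22.88
eef_pos: [0.4647, 0.3167, 0.0232]
orientation: [[0.982, -0.188, 0.0], [-0.188, -0.982, 0.0], [0.0, -0.0, -1.0]]
ft_force: [-1.0, -1.8, 3.4]
finger_gap: 0.501
```

Contact. I release the jar and look.

>>> jog_arm:
  series:
    - {"hand":0.45,"tx":0,"ty":0,"tz":0,"ax":0,"ay":0,"az":0}
    - {"hand":0.3,"tx":0,"ty":0,"tz":0,"ax":0,"ay":0,"az":0}
    - {"hand":0,"tx":0,"ty":0,"tz":0,"ax":0,"ay":0,"az":0}
    - {"hand":0,"tx":0,"ty":0,"tz":0,"ax":0,"ay":0,"az":0}
    - {"hand":0,"tx":0,"ty":0,"tz":0,"ax":0,"ay":0,"az":0}

```text
clock: 23.5
eef_pos: [0.4646, 0.3167, 0.0229]
orientation: [[0.982, -0.188, 0.0], [-0.188, -0.982, 0.0], [0.0, -0.0, -1.0]]
ft_force: [-0.7, -0.3, -0.4]
finger_gap: 0.96
```

>>> jog_arm:
  series:
    - {"hand":0,"tx":0,"ty":0,"tz":-2,"ax":0,"ay":0,"az":0}
    - {"hand":0,"tx":0,"ty":0,"tz":-5,"ax":0,"ay":0,"az":0}
    - {"hand":0,"tx":0,"ty":0,"tz":-6,"ax":0,"ay":0,"az":0}
    - {"hand":0,"tx":0,"ty":0,"tz":-5,"ax":0,"ay":0,"az":0}
    - {"hand":0,"tx":0,"ty":0,"tz":-1.5,"ax":0,"ay":0,"az":0}

```text
clock: 24.12
eef_pos: [0.4657, 0.3174, 0.2226]
orientation: [[0.982, -0.188, 0.005], [-0.188, -0.982, 0.003], [0.004, -0.004, -1.0]]
ft_force: [-0.4, -1.1, -0.7]
finger_gap: 0.999
```

>>> jog_arm:
  series:
    - {"hand":0,"tx":0,"ty":0,"tz":0,"ax":0,"ay":0,"az":0}

```text
clock: 24.25
eef_pos: [0.4648, 0.3168, 0.2192]
orientation: [[0.982, -0.188, 0.002], [-0.188, -0.982, 0.001], [0.002, -0.001, -1.0]]
ft_force: [0.0, 0.0, -0.5]
finger_gap: 1.001
```

Run:
```python
from h import *
import pickle
f=grab_frame("wrist"); save(f,"w16.png");pickle.dump(f,open("w16.pkl","wb")); C=cloud(f)
k=(C[...,2]>.078)&(C[...,2]<.098); k[:, :240]=0;k[:,400:]=0;k[:100]=0;k[245:]=0
n,l,s,ce=cv2.connectedComponentsWithStats(k.astype(np.uint8)); i=1+s[1:,4].argmax(); ys,xs=np.nonzero(l==i)
c=cv2.convexHull(np.c_[xs,ys].astype(np.int32)).reshape(-1,2); print("jar",s[i],np.median(C[l==i][:,2]),ell(f,c,.086))
m=(cv2.cvtColor(f["color"],cv2.COLOR_RGB2HSV)[...,1]<60)&(f["color"].min(2)>120); m[:,:240]=0;m[:,395:]=0;m[:95]=0;m[240:]=0
n,l,s,ce=cv2.connectedComponentsWithStats(m.astype(np.uint8)); i=1+s[1:,4].argmax(); ys,xs=np.nonzero(l==i); P=onplane(f,np.c_[xs,ys],.01)[:,:2]*1000; print("tile",cv2.minAreaRect(P.astype(np.float32)))
go(.609,.118,.214,-14)
```

```text
jar [ 296  162   52   52 2003] 0.08662384637451753 (array([463.7, 316.3]), array([47. , 47.9]))
tile ((463.71917724609375, 316.8227233886719), (120.3524169921875, 96.25492095947266), 22.027511596679688)
t=24.30 d_tool cm [17.95 16.77  0.37] norm 24.6 curyaw -10.8 tilt [-0.0001 -0.    ] j6 133 F [-0.2 -0.5 -0.6] gap 91.3 az=0.055 rad (yaw -3.2deg)
```

View pics/w16.png

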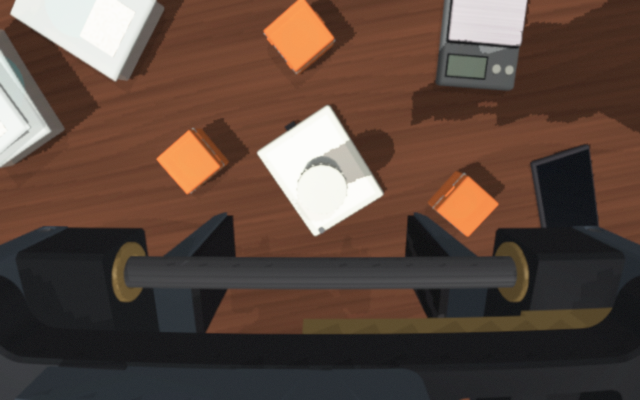

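The jar is upright and within 1 mm of the tile's middle; its lid is at (321,188). I pass over the empty pan next to measure it.

>>> jog_arm:
  series:
    - {"hand":0,"tx":4,"ty":3.8,"tz":0,"ax":0,"ay":0,"az":0}
    - {"hand":0,"tx":4.3,"ty":4,"tz":0,"ax":0,"ay":0,"az":0}
    - {"hand":0,"tx":4.3,"ty":4,"tz":0,"ax":0,"ay":0,"az":0}
    - {"hand":0,"tx":3.6,"ty":3.3,"tz":0,"ax":0,"ay":0,"az":0}
    - {"hand":0,"tx":1.7,"ty":1.7,"tz":0,"ax":0,"ay":0,"az":0}

```text
clock: 24.92
eef_pos: [0.6089, 0.116, 0.2159]
orientation: [[0.982, -0.19, -0.003], [-0.19, -0.982, -0.0], [-0.003, 0.001, -1.0]]
ft_force: [-0.8, -0.5, 0.2]
finger_gap: 1.0
```

>>> jog_arm:
  series:
    - {"hand":0,"tx":0,"ty":0,"tz":0,"ax":0,"ay":0,"az":0}
    - {"hand":0,"tx":0,"ty":0,"tz":0,"ax":0,"ay":0,"az":0}

```text
clock: 25.18
eef_pos: [0.6078, 0.1188, 0.2172]
orientation: [[0.982, -0.188, -0.001], [-0.188, -0.982, -0.0], [-0.001, 0.0, -1.0]]
ft_force: [-0.8, -0.7, 0.5]
finger_gap: 1.002
```

Run:
```python
from h import *
import pickle
f=grab_frame("wrist"); save(f,"w17.png");pickle.dump(f,open("w17.pkl","wb")); C=cloud(f)
c=blob(f,(270,120,370,222),lambda h,s,v:(s<50)&(v>170)); P=onplane(f,c,.024)[:,:2]*1000
r=cv2.minAreaRect(P.astype(np.float32)); print("pan",r, "z",np.median(C[165:190,310:335,2]), "mean", cv2.moments(c)["m10"]/cv2.moments(c)["m00"])
c2=blob(f,(260,110,380,245),lambda h,s,v:(s<90)); P=onplane(f,cv2.convexHull(c2).reshape(-1,2),.015)[:,:2]*1000; print("bal",cv2.minAreaRect(P.astype(np.float32)))
cv2.imwrite("pics/w17c.png",cv2.resize(f["color"][110:245,260:380],None,fx=4,fy=4,interpolation=2)[:,:,::-1])
go(.4808,-.345,.214,0)
```

```text
pan ((598.5180053710938, 120.37007141113281), (79.0272216796875, 91.19233703613281), 76.25627899169922) z 0.024749748543483052 mean 321.0899872099397
bal ((586.421630859375, 122.12554931640625), (85.29291534423828, 125.63763427734375), 76.2647705078125)
t=25.23 d_tool cm [-3.8  47.96  0.36] norm 48.1 curyaw -10.8 tilt [-0.0009 -0.    ] j6 110 F [ 0.2 -0.   0.8] gap 91.1 az=-0.188 rad (yaw +10.8deg)
```

View pics/w17c.png

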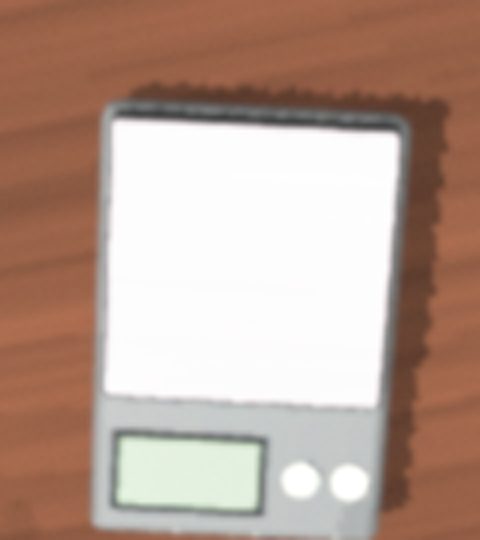

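Run:
```python
from h import *
import pickle
f=pickle.load(open("w17.pkl","rb"))
for t in (225,240):
    c=blob(f,(270,120,370,222),lambda h,s,v:(s<30)&(v>t)); P=onplane(f,c,.024)[:,:2]*1000; r=cv2.minAreaRect(P.astype(np.float32)); print("pan",r)
px=np.array([(110,120),(400,131),(377,408),(103,394)])/4+[260,110]; P=onplane(f,px-.4,.024)[:,:2]*1000; print(P.mean(0))
```

```text
pan ((605.58984375, 117.7376937866211), (75.46095275878906, 75.25231170654297), 76.24310302734375)
pan ((605.416015625, 117.59599304199219), (74.53890228271484, 74.46656799316406), 76.17701721191406)
[605.66361941 117.89382408]
```

>>> jog_arm:
  series:
    - {"hand":0,"tx":-0.4,"ty":5.3,"tz":0,"ax":0,"ay":0,"az":0}
    - {"hand":0,"tx":-0.4,"ty":5.6,"tz":0,"ax":0,"ay":0,"az":0}
    - {"hand":0,"tx":-0.4,"ty":5.6,"tz":0,"ax":0,"ay":0,"az":0}
    - {"hand":0,"tx":-0.4,"ty":5.6,"tz":0,"ax":0,"ay":0,"az":0}
    - {"hand":0,"tx":-0.4,"ty":5.6,"tz":0,"ax":0,"ay":0,"az":0}

```text
clock: 25.85
eef_pos: [0.5363, -0.1507, 0.2181]
orientation: [[0.982, -0.186, 0.0], [-0.186, -0.982, -0.0], [0.0, -0.0, -1.0]]
ft_force: [1.0, -0.3, -0.3]
finger_gap: 1.002
```

>>> jog_arm:
  series:
    - {"hand":0,"tx":-0.4,"ty":5.6,"tz":0,"ax":0,"ay":0,"az":0}
    - {"hand":0,"tx":-0.4,"ty":5.6,"tz":0,"ax":0,"ay":0,"az":0}
    - {"hand":0,"tx":-0.5,"ty":5,"tz":0,"ax":0,"ay":0,"az":0}
    - {"hand":0,"tx":-0.5,"ty":4.1,"tz":0,"ax":0,"ay":0,"az":0}
    - {"hand":0,"tx":0,"ty":0,"tz":0,"ax":0,"ay":0,"az":0}

```text
clock: 26.48
eef_pos: [0.4807, -0.3472, 0.2179]
orientation: [[0.982, -0.189, 0.0], [-0.189, -0.982, -0.0], [0.0, 0.0, -1.0]]
ft_force: [0.2, -0.4, -0.3]
finger_gap: 1.0
```

>>> jog_arm:
  series:
    - {"hand":0,"tx":0,"ty":0,"tz":0,"ax":0,"ay":0,"az":0}

```text
clock: 26.6
eef_pos: [0.4814, -0.3451, 0.2178]
orientation: [[0.982, -0.187, -0.0], [-0.187, -0.982, 0.0], [-0.0, -0.0, -1.0]]
ft_force: [0.1, 0.9, -0.4]
finger_gap: 0.999
```

Run:
```python
from h import *
import pickle
f=grab_frame("wrist"); save(f,"w18.png");pickle.dump(f,open("w18.pkl","wb")); C=cloud(f)
k=(C[...,2]>.03)&(C[...,2]<.05); k[:, :240]=0;k[:,400:]=0;k[:100]=0;k[245:]=0
n,l,s,ce=cv2.connectedComponentsWithStats(k.astype(np.uint8)); i=1+s[1:,4].argmax(); ys,xs=np.nonzero(l==i)
c=cv2.convexHull(np.c_[xs,ys].astype(np.int32)).reshape(-1,2); print("tin",s[i],np.median(C[l==i][:,2]),ell(f,c,.0385))
c=blob(f,(270,130,380,235),lambda h,s,v:(s<60)&(v>225)); print("tin col",ell(f,c,.0385))
go(.4808,-.345,.0106)
```

```text
tin [ 293  150   54   54 2259] 0.03987443735166224 (array([ 481.2, -344.3]), array([55.9, 56.9]))
tin col (array([ 478.8, -341. ]), array([54.8, 68.6]))
t=26.65 d_tool cm [-6.000e-02  2.000e-02  2.072e+01] norm 20.7 curyaw -10.8 tilt [-0.0002  0.0003] j6 63 F [0.3 0.3 0.1] gap 90.9
```

View pics/w18.png

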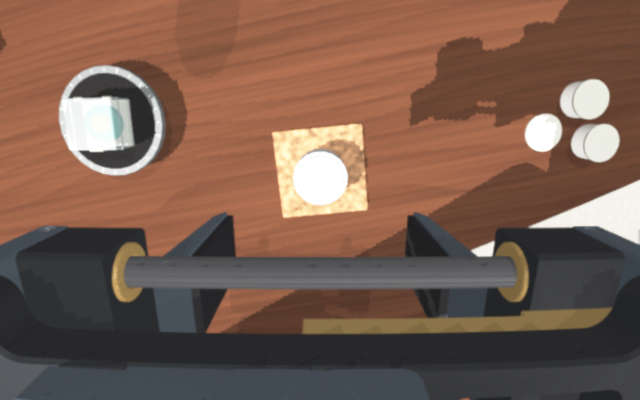

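The tin is centred under the TCP at (320,178). I descend and grip.

>>> jog_arm:
  series:
    - {"hand":0,"tx":0,"ty":0,"tz":5,"ax":0,"ay":0,"az":0}
    - {"hand":0,"tx":0,"ty":0,"tz":6,"ax":0,"ay":0,"az":0}
    - {"hand":0,"tx":0,"ty":0,"tz":5,"ax":0,"ay":0,"az":0}
    - {"hand":0,"tx":0,"ty":0,"tz":3.2,"ax":0,"ay":0,"az":0}
    - {"hand":0,"tx":0,"ty":0,"tz":1.4,"ax":0,"ay":0,"az":0}
  grip_force: 15

```text
clock: 27.28
eef_pos: [0.481, -0.3446, 0.0104]
orientation: [[0.982, -0.187, -0.002], [-0.187, -0.982, 0.001], [-0.002, -0.001, -1.0]]
ft_force: [0.3, 0.2, -1.1]
finger_gap: 1.002
```

>>> jog_arm:
  series:
    - {"hand":0,"tx":0,"ty":0,"tz":0,"ax":0,"ay":0,"az":0}
    - {"hand":0.3,"tx":0,"ty":0,"tz":0,"ax":0,"ay":0,"az":0}
    - {"hand":0.4,"tx":0,"ty":0,"tz":0,"ax":0,"ay":0,"az":0}
    - {"hand":0.5,"tx":0,"ty":0,"tz":0,"ax":0,"ay":0,"az":0}
    - {"hand":0.6,"tx":0,"ty":0,"tz":0,"ax":0,"ay":0,"az":0}

```text
clock: 27.9
eef_pos: [0.4813, -0.3464, 0.0123]
orientation: [[0.982, -0.188, 0.0], [-0.188, -0.982, -0.0], [0.0, 0.0, -1.0]]
ft_force: [-0.1, -1.2, 3.8]
finger_gap: 0.605
```

>>> jog_arm:
  series:
    - {"hand":0.6,"tx":0,"ty":0,"tz":0,"ax":0,"ay":0,"az":0}
    - {"hand":0.6,"tx":0,"ty":0,"tz":0,"ax":0,"ay":0,"az":0}
  grip_force: 18

```text
clock: 28.15
eef_pos: [0.4813, -0.3464, 0.0123]
orientation: [[0.982, -0.188, 0.0], [-0.188, -0.982, -0.0], [0.0, 0.0, -1.0]]
ft_force: [-1.3, 1.1, 7.3]
finger_gap: 0.598
```

Run:
```python
from h import *
print(env.get_state()["eef_pos"]); go(.4812,-.3445,.0118)
```

```text
[ 0.48129841 -0.34643302  0.01227968]
t=28.15 d_tool cm [-0.05 -0.19  0.05] norm 0.2 curyaw -10.8 tilt [ 0.0002 -0.0001] j6 63 F [-1.3  1.1  7.3] gap 54.4
```

>>> jog_arm:
  series:
    - {"hand":0.6,"tx":0,"ty":0,"tz":-1,"ax":0,"ay":0,"az":0}
    - {"hand":0.6,"tx":0,"ty":0,"tz":-3,"ax":0,"ay":0,"az":0}
    - {"hand":0.6,"tx":0,"ty":0,"tz":-4.5,"ax":0,"ay":0,"az":0}
    - {"hand":0.6,"tx":0,"ty":0,"tz":-3,"ax":0,"ay":0,"az":0}
    - {"hand":0.6,"tx":0,"ty":0,"tz":0,"ax":0,"ay":0,"az":0}

```text
clock: 28.78
eef_pos: [0.4823, -0.3471, 0.1295]
orientation: [[0.982, -0.188, 0.003], [-0.188, -0.982, -0.003], [0.004, 0.002, -1.0]]
ft_force: [-0.6, 0.0, -2.3]
finger_gap: 0.601
```

Run:
```python
from h import *
f=grab_frame("wrist"); save(f,"w19.png"); go(.6063,.1177,.12)
```

```text
t=28.82 d_tool cm [  3.53 -47.94   0.75] norm 48.1 curyaw -10.8 tilt [ 0.0014 -0.0011] j6 63 F [-0.7  0.3 -1.4] gap 54.6
```

View pics/w19.png

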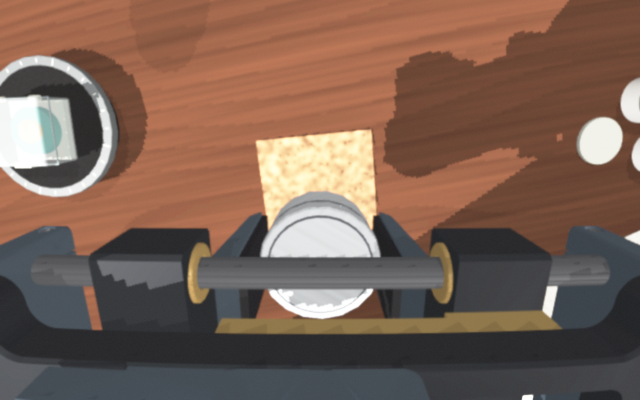

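The tin is held level and the mat behind it is empty. I carry it to the pan.

>>> jog_arm:
  series:
    - {"hand":0.6,"tx":0.2,"ty":-2.5,"tz":0,"ax":0,"ay":0,"az":0}
    - {"hand":0.6,"tx":0.4,"ty":-5,"tz":0,"ax":0,"ay":0,"az":0}
    - {"hand":0.6,"tx":0.4,"ty":-5.5,"tz":0,"ax":0,"ay":0,"az":0}
    - {"hand":0.6,"tx":0.4,"ty":-5.5,"tz":0,"ax":0,"ay":0,"az":0}
    - {"hand":0.6,"tx":0.4,"ty":-5.5,"tz":0,"ax":0,"ay":0,"az":0}

```text
clock: 29.45
eef_pos: [0.5434, -0.112, 0.1255]
orientation: [[0.982, -0.188, -0.002], [-0.188, -0.982, 0.001], [-0.002, -0.0, -1.0]]
ft_force: [0.3, -1.2, -2.2]
finger_gap: 0.597
```

>>> jog_arm:
  series:
    - {"hand":0.6,"tx":0.4,"ty":-5.5,"tz":0,"ax":0,"ay":0,"az":0}
    - {"hand":0.6,"tx":0.4,"ty":-5.5,"tz":0,"ax":0,"ay":0,"az":0}
    - {"hand":0.6,"tx":0.4,"ty":-5.5,"tz":0,"ax":0,"ay":0,"az":0}
    - {"hand":0.6,"tx":0.3,"ty":-4.5,"tz":1,"ax":0,"ay":0,"az":0}
    - {"hand":0.6,"tx":0.2,"ty":-2.9,"tz":2,"ax":0,"ay":0,"az":0}

```text
clock: 30.08
eef_pos: [0.6056, 0.1196, 0.0956]
orientation: [[0.982, -0.187, -0.001], [-0.187, -0.982, -0.0], [-0.001, 0.0, -1.0]]
ft_force: [0.6, 0.4, -1.2]
finger_gap: 0.598
```

>>> jog_arm:
  series:
    - {"hand":0.6,"tx":0,"ty":0,"tz":3,"ax":0,"ay":0,"az":0}
    - {"hand":0.6,"tx":0,"ty":0,"tz":1,"ax":0,"ay":0,"az":0}
    - {"hand":0.6,"tx":0,"ty":0,"tz":0,"ax":0,"ay":0,"az":0}
    - {"hand":0.6,"tx":0,"ty":0,"tz":0,"ax":0,"ay":0,"az":0}

```text
clock: 30.58
eef_pos: [0.6061, 0.1173, 0.0577]
orientation: [[0.982, -0.189, 0.001], [-0.189, -0.982, 0.0], [0.001, -0.0, -1.0]]
ft_force: [0.4, -0.0, -1.1]
finger_gap: 0.598
```

Run:
```python
from h import *
f=grab_frame("wrist"); save(f,"w20.png"); go(.6063,.1177,.0323)
```

```text
t=30.62 d_tool cm [ 0.   -0.04  2.56] norm 2.6 curyaw -10.9 tilt [0.0012 0.0002] j6 110 F [-0.   0.1 -1.4] gap 54.3
```

View pics/w20.png

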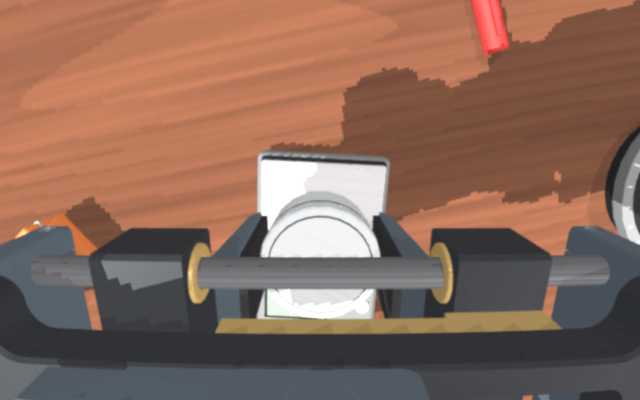

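The tin is over the pan, aligned at column 320. I lower it.

>>> jog_arm:
  series:
    - {"hand":0.6,"tx":0,"ty":0,"tz":1.3,"ax":0,"ay":0,"az":0}
    - {"hand":0.6,"tx":0,"ty":0,"tz":0.7,"ax":0,"ay":0,"az":0}
    - {"hand":0.6,"tx":0,"ty":0,"tz":0.3,"ax":0,"ay":0,"az":0}
    - {"hand":0.6,"tx":0,"ty":0,"tz":0,"ax":0,"ay":0,"az":0}
    - {"hand":0.6,"tx":0,"ty":0,"tz":0,"ax":0,"ay":0,"az":0}

```text
clock: 31.25
eef_pos: [0.6058, 0.1176, 0.0341]
orientation: [[0.982, -0.188, 0.0], [-0.188, -0.982, 0.0], [0.0, -0.0, -1.0]]
ft_force: [0.2, 0.7, -1.8]
finger_gap: 0.598
```

>>> jog_arm:
  series:
    - {"hand":0.6,"tx":0,"ty":0,"tz":0.1,"ax":0,"ay":0,"az":0}
    - {"hand":0.6,"tx":0,"ty":0,"tz":0.05,"ax":0,"ay":0,"az":0}
    - {"hand":0.6,"tx":0,"ty":0,"tz":0,"ax":0,"ay":0,"az":0}

```text
clock: 31.62
eef_pos: [0.6057, 0.1176, 0.0324]
orientation: [[0.982, -0.188, 0.0], [-0.188, -0.982, 0.0], [0.0, -0.0, -1.0]]
ft_force: [0.4, 0.2, -0.8]
finger_gap: 0.595
```

>>> jog_arm:
  series:
    - {"hand":0.6,"tx":0,"ty":0,"tz":0.05,"ax":0,"ay":0,"az":0}
    - {"hand":0.6,"tx":0,"ty":0,"tz":0.05,"ax":0,"ay":0,"az":0}
    - {"hand":0.6,"tx":0,"ty":0,"tz":0,"ax":0,"ay":0,"az":0}

```text
clock: 32.0
eef_pos: [0.6057, 0.1176, 0.0323]
orientation: [[0.982, -0.188, -0.0], [-0.188, -0.982, -0.0], [-0.0, 0.0, -1.0]]
ft_force: [-6.1, -1.3, 15.0]
finger_gap: 0.599
```

Contact at the expected height. I release the tin and rise.

>>> jog_arm:
  series:
    - {"hand":0.5,"tx":0,"ty":0,"tz":-0.1,"ax":0,"ay":0,"az":0}
    - {"hand":0.2,"tx":0,"ty":0,"tz":0,"ax":0,"ay":0,"az":0}
    - {"hand":0,"tx":0,"ty":0,"tz":0,"ax":0,"ay":0,"az":0}
    - {"hand":0,"tx":0,"ty":0,"tz":0,"ax":0,"ay":0,"az":0}

```text
clock: 32.5
eef_pos: [0.6056, 0.1176, 0.0323]
orientation: [[0.982, -0.188, -0.0], [-0.188, -0.982, -0.0], [-0.0, 0.0, -1.0]]
ft_force: [0.1, 0.8, 0.0]
finger_gap: 0.896
```

>>> jog_arm:
  series:
    - {"hand":0,"tx":0,"ty":0,"tz":-2,"ax":0,"ay":0,"az":0}
    - {"hand":0,"tx":0,"ty":0,"tz":-5,"ax":0,"ay":0,"az":0}
    - {"hand":0,"tx":0,"ty":0,"tz":-6,"ax":0,"ay":0,"az":0}
    - {"hand":0,"tx":0,"ty":0,"tz":-5,"ax":0,"ay":0,"az":0}
    - {"hand":0,"tx":0,"ty":0,"tz":-1.5,"ax":0,"ay":0,"az":0}

```text
clock: 33.12
eef_pos: [0.6071, 0.1178, 0.2323]
orientation: [[0.982, -0.188, 0.006], [-0.188, -0.982, 0.001], [0.006, -0.002, -1.0]]
ft_force: [0.2, 0.0, -0.2]
finger_gap: 1.001
```

>>> jog_arm:
  series:
    - {"hand":0,"tx":0,"ty":0,"tz":0,"ax":0,"ay":0,"az":0}
    - {"hand":0,"tx":0,"ty":0,"tz":0,"ax":0,"ay":0,"az":0}

```text
clock: 33.38
eef_pos: [0.6048, 0.1174, 0.226]
orientation: [[0.982, -0.188, -0.002], [-0.188, -0.982, -0.0], [-0.002, 0.001, -1.0]]
ft_force: [0.4, 1.0, 0.5]
finger_gap: 1.002
```

Run:
```python
from h import *
f=grab_frame("wrist"); save(f,"w21.png"); C=cloud(f)
k=(C[...,2]>.05)&(C[...,2]<.07); k[:, :240]=0;k[:,400:]=0;k[:100]=0;k[245:]=0
n,l,s,ce=cv2.connectedComponentsWithStats(k.astype(np.uint8)); i=1+s[1:,4].argmax(); ys,xs=np.nonzero(l==i)
c=cv2.convexHull(np.c_[xs,ys].astype(np.int32)).reshape(-1,2); print("tin",s[i],np.median(C[l==i][:,2]),ell(f,c,.0585), "pan (605.6,117.8)")
t=grab_frame("top");s=grab_frame("scene"); save(t,"t21.png"); save(s,"s21.png"); go(.6,.1,.2)
```

```text
tin [ 291  151   56   56 2413] 0.059873905303783115 (array([605.4, 118.5]), array([55.9, 57. ])) pan (605.6,117.8)
t=33.52 d_tool cm [-0.16  1.81  2.6 ] norm 3.2 curyaw -10.8 tilt [-0.0022 -0.0003] j6 110 F [-0.3 -0.3  0.3] gap 91.0
```

View pics/w21.png

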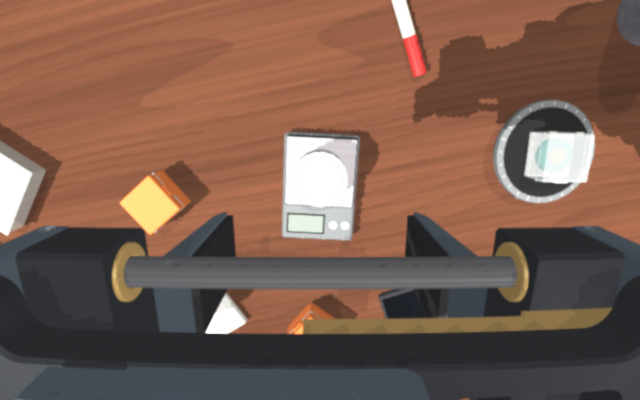

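View pics/s21.png

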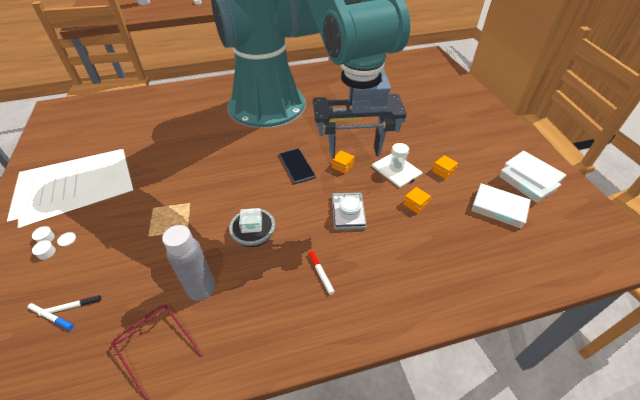

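All three specimens are upright and centred: the tin at (350,205), the jar at (399,158) and the case at (251,220). The bottle, phone and pen have not moved, and the gripper touches nothing.

```bash
python3 -c "
from h import *
print(order.finish_job())"
```

```text
the job is handed in; nothing more can be done
None
```

The job is done and handed in at about 33.5 s: all three specimens are upright on their new stations, each within about 1 mm of the middle. I parked the tin on the cork mat, moved the case to the turntable, then the jar to the light tile, and last the tin to the balance pan. The jar couldn't literally go first, because its tile was still occupied.

Last wrist-camera checks, taken after each release (position in mm, world x and y):

| Specimen | Specimen centre | Station centre | Top height (z) |
|---|---|---|---|
| Case on turntable | 581.6, -135.6 | 581.0, -135.3 | 0.063 m |
| Jar on light tile | 463.7, 316.3 | 463.7, 316.8 | 0.087 m |
| Tin on balance pan | 605.4, 118.5 | 605.6, 117.8 | 0.060 m |

- **Disagreements:** The fixed cameras differed from the wrist camera by 1–4 mm on station centres, so I placed by the wrist views. A first two-view estimate of the jar was off by about 10 mm in y and 14 mm in height, so I measured it again before gripping.
- **Other objects:** In the last scene picture the bottle, phone, pen and orange boxes looked undisturbed, and the open gripper was clear above the pan. I judged that by eye and did not measure it.
- **Forces:** Every set-down was felt as light contact, 15 N or less at the wrist. The first move calls were refused because fields were missing, and nothing moved.

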